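# Clamp a brass specimen in the heat-conduction unit

## Task

Take the white-jacketed brass specimen from the tray and seat it, upright, on the bed between the two copper faces of the heat-conduction unit. Slide the cold head up by its push plate until the specimen is pinched against the spring-loaded hot face, firmly enough to stay pinched when you let go but without squeezing it hard, then throw the red cam lever over centre so that it snaps down and locks the cold head. Do not force the lever, and leave everything else on the bench as it is.

Things in the scene. Friction and masses are not known exactly. Their poses are not given: they have to be found in the camera images.
- rig: Heat-conduction unit, fixed to the bench: blue base plate 140 mm (x) by 420 mm (y), 12 mm thick, with an aluminium rail 60 mm wide along its y axis, rail top 32 mm above the bench. Origin on the bench on the rail's centre line; x across the rail, y along the rail towards the heater, z up.
- housing (a point): Centre (62 mm up) of the inner end of the white heater housing (96 mm wide, top 102 mm up), at rig y 116 mm. The copper hot face, 30 mm across, stands out of it towards the cold head on a spring: 3 N per mm, 14 mm of travel. A backing screw sets where it rests: 6 to 26 mm out of the housing, not measured, so the cold head must be brought up by feel.
- bed (a point): Middle of the specimen bed, on the rail top (rig x 0, y 58, z 32 mm), axes as the rig's. Dark cheeks at most 16 mm high with flared tops (to 31 mm either side) run from rig y 30 to 105 mm, leaving a slot 43 mm wide. Set the specimen down here, core along the rail (either way round): there it touches neither face, and can slide along the bed.
- spec_brass_center (a point): Centre of the wanted specimen, 30 mm above its underside: white block 40 mm (x) by 44 mm (y) by 60 mm high, 0.2 to 0.35 kg, with a brass core 28 mm across along its y, 50 mm long over all; brass disc on its top. It stands in the tray with two look-alikes (blue and black jackets), in any of the three places. Grip it across the 40 mm width.
- tray: Grey specimen tray, fixed, 250 mm (x) by 110 mm (y), floor 5 mm and rim 12 mm high; three places in a row along its x, 78 mm apart. Origin under its centre.
- carriage_slide (a joint): Cold head's carriage along the rail, in m: 0 drawn back, grows towards the heater (rig +y), at most 0.085. It drags with about 10 N (plus 1 to 3 N for the specimen pushed along); the drag holds it where it is left while the spring pushes back with less than 10 N.
- push_plate (a point): Point on the outer (rig -y) face of the carriage's blue upright push plate, on the rail's centre line, 85 mm above the bench. The plate is 64 mm wide, 8 mm thick, from 34 to 116 mm above the bench. Push it towards rig +y. It lies 75 mm behind the plane of the lever.
- cold_face (a point): Copper face of the cold head, 30 mm across. Origin at the face's centre, 62 mm above the bench, facing rig +y; axes as the rig's. The pinch on the specimen must be more than 3 N after letting go and never more than 15 N.
- lever_hinge (a joint): Red cam lever on the carriage, in rad: 0 open, leaning 0.35 from upright towards rig -x; grows as it swings over and down towards rig +x. Dead centre at 1.70; past it it snaps by itself to its stop at 1.84 (nearly level) and a sprung shoe locks the carriage to the rail. Stiff from about 1.0 on, some 9 N at the grip at worst. Before that it stays where it is left.
- lever_grip (a point): Red grip: paddle 8 mm thick, 20 mm wide, with a round end 24 mm across centred 15 mm further out. Origin on the handle's centre line 75 mm from the pivot; z points outwards along the handle, x is the way it moves as it closes (push on its -x side). Never push it with more than 25 N.
- lever: The lever; its origin is the pivot, 90 mm above the bench, on the carriage; the pivot pin (its y) runs along the rail and its z points outwards along the handle.
- carriage: The cold head's carriage; origin at bench height below the lever's pivot, axes as the rig's.
- spec_steel_center (a point): Centre of the blue specimen with dark steel core, same sizes; to be left alone.
- spec_alu_center (a point): Centre of the black specimen with aluminium core, same sizes; to be left alone.
- paste_jar: White jar, 52 mm across, 45 mm high; to be left alone.
- multimeter: Yellow meter, 75 by 150 by 34 mm, lying flat; to be left alone.
- screwdriver: Screwdriver with orange handle, 180 mm long, lying; to be left alone.
- pvc_cup: Grey cup, 72 mm across, 85 mm high; to be left alone.
- brass_union: Brass pipe union, 32 mm across, 36 mm high; to be left alone.
There are look-alikes about, which are no part of the job. Leave any pink or purple look-alike of the part that bears spec_brass_center alone.

How it is judged:
By the outcome, as a careful person would: the job done as asked, in the order asked, and still so for the second after the job is handed in, with the robot touching nothing.
It also fails if it takes over 72 s, if anything falls off the work surface, if the arm or the gripper's body presses on something with over 40 N, if the wrist force passes 120 N, or if a joint passes its speed limit or range.

## Robot

A 7-joint arm with a two-finger parallel gripper is mounted at the origin on the work surface. World frame = base frame: x ahead of the robot, y to its left, z up, the work surface at z = 0. Lengths are in m, angles in degrees, forces in N, time in s.
With the tool pointing down it reaches from about 0.425 to 0.8 m from the base axis. Payload 8.3 kg.
Tool frame: the origin (TCP) lies midway between the tips of the shut fingers; the grasp point (between the pads) lies 19 mm behind it (arm.pinch_z is the distance from the TCP to the grasp point, in m); z points along the fingers, y is the line along which they close (so a half turn about z gives the same grasp; the last joint's range is limited). The gripper opens to 85 mm and grips with 20 to 120 N. Pads are 22 mm wide; open, the fingers measure 114 mm over their backs; the gripper's body (76 mm by 85 mm) begins 54 mm behind the grasp point. The pads swing forward as they close: fully open they stand 13 mm farther back than shut.
Start: joints at [-69.723, 21.967, 0.94, 78.501, -0.361, 79.538, -2.664], TCP at [0.253, 0.571, 0.231] pointing down, gripper open.
Joint ranges: [-169.22, 169.22], [-14.56, 117.87], [-87.37, 89.26], [10.42, 133.3], [-82.24, 262.24], [0.94, 117.77], [-172.7, 172.7]. Speed limits (degrees/s): [136.94, 136.94, 172.46, 172.46, 180, 180, 180].

## Interface

Orientations are given as a 3x3 rotation matrix whose columns are the frame's x, y, z axes.
In Python, from cell import arm, capture, ticket gives the robot as it stands.
- The arm moves only by the tool servo_tool, never from a script. Its argument "series" is a list of rows, each an object of numbers: "tx", "ty", "tz": the shift along the tool's x, y, z in cm; "ax", "ay", "az": the turn, a rotation vector about the tool's x, y, z in degrees; "gripper": the opening in per cent of the stroke, from 0 (shut) to 100 (fully open). In form: [{"tx": .., "ty": .., "tz": .., "ax": .., "ay": .., "az": .., "gripper": ..}, ...]. A call has 1 to 5 rows; each row shifts and turns the commanded pose from where the row before left it, along the tool's axes as they then stand; what a row does not reach is not made up. A row lasts 1/12 s, in which the tool goes at most 41.7 mm and 7.16 degrees, less where a joint would pass 70% of its speed; a pose out of reach is approached as far as the arm can. A call with a gripper value outside its range is refused whole. The fingers move at their own pace and stop on an object; "squeeze" is the grip in N (left out, the last holds). Time passes only in rows, so rows that do not move let the fingers close. It gives the time, the measured TCP pose, the force, the opening and the grip force at its end, in the units of the state.
- arm.observe(): the state, without advancing time (a new reading comes with each control period).
- capture(name): name is "scene" or "top"; returns a dict with "image" (480x640x3 uint8, red, green, blue), "range_z" (480x640 float32, m along the optical axis (not along the pixel's ray), 0 where there is no reading), "intrinsics" (3x3 intrinsics, pixels), "R" (3x3) and "t" (3): a world point X has camera coordinates R X + t. Camera axes: x right, y down, z forward; pixel columns grow to the right and rows downward; lengths in m; the calibration is good to about 2 mm. A picture is of the moment at which its call begins.
- ticket.close_job(): hands the job in; it is judged then, once.
The state is a dict: "t": time; "joints": joint angles; "qd": joint speeds; "tau": joint torques, N m; "eef_pos": TCP position; "ee_rot": TCP orientation; "wrist_force": force on the tool from outside, world axes, zero at the start; "torque": the same for the moment, N m; "grip_width": finger opening in m; "finger_force": force on a finger pad.
Only numpy, scipy, OpenCV 4.12 (cv2) and the standard library are available. Lean on these libraries where they do the work, as an engineer would, in place of code of your own. Each camera call takes 0.05 s, during which the arm holds its last target. There are 200 camera calls.

## Working session

There is one attempt and no reset: what is moved stays moved. The work goes in short steps, Python scripts to look and compute and a tool call to move; the robot and the scene stay as the last step left them, time stands still between calls to the robot, and variables do not carry over. Pictures are saved under pics/ and viewed, at most 10 in all, crops included, and the job is handed in when it is done.

Besides the shell and the picture viewer there is one more tool, called after ">>>" as name(argument=value, ...), one argument or row to a line, values as JSON. servo_tool: Moves the arm, as the interface text tells. Its arguments: {"type":"object","properties":{"series":{"type":"array"},"squeeze":{"type":"number"}},"required":["series"]}

```bash
ls; mkdir -p pics; cat > h.py <<'E'
import numpy as np,cv2
from cell import arm,capture,ticket
def snap(n,f):
    c=capture(n); cv2.imwrite('pics/%s.png'%f,c['image'][:,:,::-1]); np.savez('pics/%s.npz'%f,**c); return c
def cloud(c):
    K=c['intrinsics'];z=c['range_z'];v,u=np.mgrid[:480,:640]
    P=np.stack([(u-K[0,2])/K[0,0]*z,(v-K[1,2])/K[1,1]*z,z],-1)
    return (P-c['t'])@c['R']
E
python3 - <<'E'
from h import *
for n in('scene','top'):
    c=snap(n,n+'0'); print(n,c['intrinsics'][0],-c['R'].T@c['t'],c['R'][2])
s=arm.observe();print(s)
E
```

```text
pics
scene [440.90536404   0.         322.19149151] [1.04457732 0.46752566 0.72693862] [-0.53862337 -0.49806983 -0.679567  ]
top [502.66080861   0.         319.91861466] [ 0.41565755 -0.00438276  1.23072532] [ 0.10399008  0.0104198  -0.99452375]
{'t': 0.1, 'joints': array([-69.72492169,  22.01177557,   0.93863624,  78.55438006,
        -0.36030718,  79.53901703,  -2.66351679]), 'qd': array([ 0.0321722 , -0.01459819, -0.02907943, -0.13164173,  0.01946156,
        0.05088234, -0.01461137]), 'tau': array([ 3.69715795e-03, -6.29132223e+01,  8.47120844e-01, -3.72748339e+01,
        1.64192368e-02,  1.05707010e-02,  1.45933164e-06]), 'eef_pos': array([0.25279329, 0.57109889, 0.23037152]), 'ee_rot': array([[-9.14431557e-01,  4.04739988e-01, -6.85314032e-04],
       [ 4.04740566e-01,  9.14430071e-01, -1.64924568e-03],
       [-4.08439185e-05, -1.78549668e-03, -9.99998405e-01]]), 'wrist_force': array([-0.23243708, -0.54743112, -0.06904131]), 'torque': array([0.02265946, 0.02758682, 0.04375631]), 'finger_force': 0.0, 'grip_width': 0.08542056257344599}
```

View pics/scene0.png

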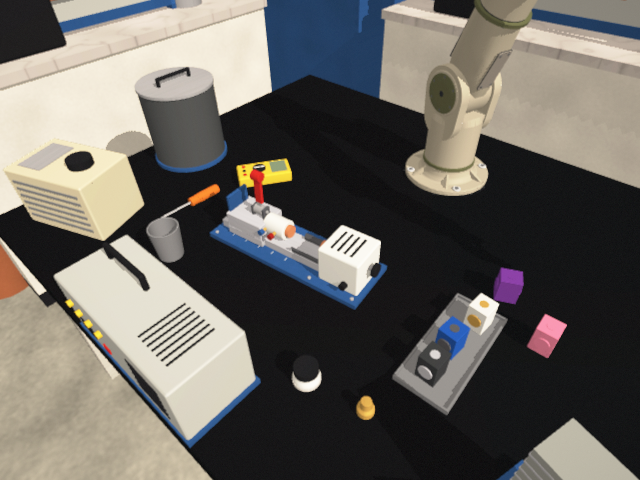

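View pics/top0.png

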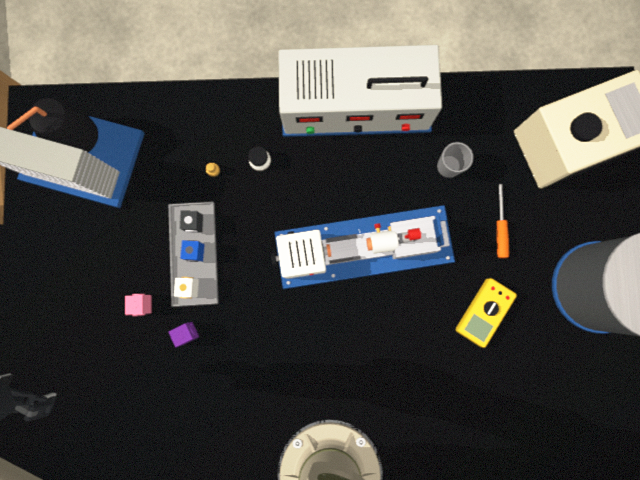

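Top view: up is world +x and left is +y. The rig runs along world y with its heater at (302,253) and lever at (414,234). The tray is at (193,253). Candidates for the specimen are white/brass (185,287), blue (191,250), black (190,220), pink (138,304) and purple (183,334). The white one with the brass disc fits the description.

```bash
python3 - <<'E'
from h import *
c=dict(np.load('pics/top0.npz')); P=cloud(c); im=c['image'].astype(int); r,g,b=im[...,0],im[...,1],im[...,2]
x,y,z=P[...,0],P[...,1],P[...,2]
v,u=np.mgrid[:480,:640]
def rect(m,n):
    p=P[m][:,:2].astype(np.float32); q=cv2.minAreaRect(p); print(n,m.sum(),'z',np.median(P[m][:,2]).round(4),'c',np.round(q[0],4),'s',np.round(q[1],4),round(q[2],2),'med',np.median(p,0).round(4))
rig=(u>270)&(u<460)&(v>200)&(v<292)
rect(rig&(b>r+40)&(z<.02)&(z>.005),'base')
rect(rig&(u<330)&(z>.095)&(z<.11),'housing')
rect(rig&(r>150)&(g<60)&(z>.1),'lever red')
rect(rig&(u>425)&(b>r+25)&(z>.09)&(z<.125),'plate')
tr=(u>160)&(u<225)&(v>195)&(v<312)
rect(tr&(z<.025)&(z>.003)&(r>60),'tray')
for n,(a,bb) in dict(white=(270,305),blue=(236,264),black=(207,234)).items():
    m=tr&(v>a)&(v<bb)&(z>.058)&(z<.075); rect(m,n)
for n,q in dict(housing=(302,253),plate=(443,232),lever=(414,234),cold=(383,243),hot=(327,252),bed=(345,248)).items(): print(n,P[q[1],q[0]].round(4))
cr=cv2.imread('pics/top0.png')
a=cv2.resize(cr[195:345,120:230],None,fx=3,fy=3,interpolation=2); b2=cv2.resize(cr[200:295,270:460],None,fx=2.3,fy=2.3,interpolation=2)
o=np.zeros((450,780,3),np.uint8); o[:a.shape[0],:330]=a; o[:b2.shape[0],335:335+b2.shape[1]]=b2
s=cv2.imread('pics/scene0.png')[160:310,200:395]; s=cv2.resize(s,None,fx=1.5,fy=1.5,interpolation=2)
o[222:222+s.shape[0],335:335+s.shape[1]]=s
cv2.imwrite('pics/c1.png',o)
E
```

```text
base 3940 z 0.0124 c [ 0.5315 -0.0977] s [0.1426 0.4231] 7.1 med [ 0.5011 -0.1077]
housing 1850 z 0.1024 c [0.5121 0.0529] s [0.0958 0.1001] 7.36 med [0.5112 0.0525]
lever red 111 z 0.1901 c [ 0.4852 -0.0994] s [0.024  0.2343] 30.36 med [ 0.5371 -0.1888]
plate 173 z 0.1131 c [ 0.5522 -0.2597] s [0.063  0.0094] 7.69 med [ 0.5517 -0.2582]
tray 2935 z 0.0066 c [0.5268 0.3221] s [0.2543 0.1158] 2.05 med [0.5176 0.3102]
white 330 z 0.0654 c [0.4427 0.3286] s [0.0411 0.0418] 88.55 med [0.4426 0.328 ]
blue 334 z 0.0652 c [0.5297 0.3143] s [0.0416 0.0442] 84.1 med [0.5294 0.3142]
black 315 z 0.0655 c [0.6002 0.317 ] s [0.0403 0.0433] 88.07 med [0.5997 0.3164]
housing [0.5112 0.0483 0.1038]
plate [ 0.5586 -0.2868  0.0339]
lever [ 0.5374 -0.1896  0.1899]
cold [ 0.5307 -0.1365  0.0865]
hot [ 0.5144 -0.0081  0.0755]
bed [ 0.5268 -0.0516  0.029 ]
```

View pics/c1.png

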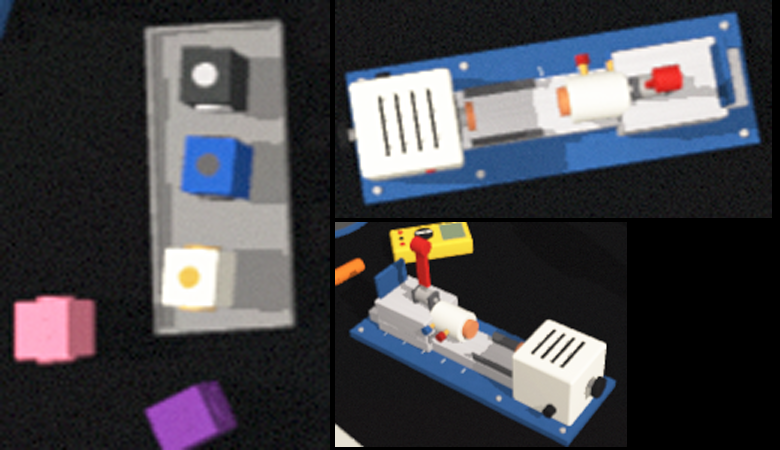

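White with the brass disc at (185,287), confirmed in the crop. Its core ends show on the ±x sides, so I grip along world y and turn about 83° before placing. Next I check with the scene camera and plan the approach.

```bash
cat >> h.py <<'E'
def plan(pos,yaw,maxs=3.2,maxa=6.8,n=None):
    """rows to bring TCP to pos, tool y axis at yaw deg (tool down)"""
    s=arm.observe();R=s['ee_rot'];p=s['eef_pos'];a=np.radians(yaw)
    y=np.array([np.cos(a),np.sin(a),0]);z=np.array([0,0,-1.]);T=np.stack([np.cross(y,z),y,z],1)
    w=cv2.Rodrigues(R.T@T)[0].ravel();d=np.array(pos)-p
    n=n or int(max(np.ceil(np.linalg.norm(d)*100/maxs),np.ceil(np.degrees(np.linalg.norm(w))/maxa),1))
    for i in range(n):
        Ri=R@cv2.Rodrigues(w*i/n)[0]
        print(np.round(Ri.T@d*100/n,2),np.round(np.degrees(w)/n,2))
def st():
    s=arm.observe();R=s['ee_rot'];print('t',s['t'],'p',s['eef_pos'].round(4),'yaw',np.degrees(np.arctan2(R[1,1],R[0,1])).round(2),'F',s['wrist_force'].round(2),'w',s['grip_width'],s['finger_force']);return s
E
python3 - <<'E'
from h import *
c=dict(np.load('pics/scene0.npz'));P=cloud(c);v,u=np.mgrid[:480,:640]
im=c['image'].astype(int);z=P[...,2]
def rect(m,n):
    p=P[m][:,:2].astype(np.float32); q=cv2.minAreaRect(p); print(n,m.sum(),'z',np.median(P[m][:,2]).round(4),np.round(q[0],4),np.round(q[1],4),round(q[2],2))
rect((u>465)&(u<500)&(v>290)&(v<335)&(z>.062)&(z<.07),'white')
rect((u>315)&(u<385)&(v>225)&(v<300)&(z>.098)&(z<.106),'housing')
rect((u>225)&(u<250)&(v>180)&(v<215)&(z>.108)&(z<.12),'plate')
copper=(im[...,0]>im[...,2]+60)&(im[...,0]>120)&(im[...,1]>60)&(u>284)&(u<298)&(v>222)&(v<240)
rect(copper&(z>.04)&(z<.08),'cold')
red=(im[...,0]>140)&(im[...,1]<60)&(u>245)&(u<268)&(v>165)&(v<205)
p=P[red&(z>.1)&(z<.2)];k=p[:,2]
for a in(.12,.14,.16,.18):
    q=p[abs(k-a)<.01];print(a,len(q),np.median(q,0).round(4))
c=dict(np.load('pics/top0.npz'));P=cloud(c);z=P[...,2]
for vv in(240,243):print([(i,*P[vv,i].round(3)) for i in range(358,374,2)])
for uu in(338,346,354):print([(i,*P[i,uu].round(3)) for i in range(230,266,2)])
st();plan([.4427,.327,.13],90)
E
```

```text
white 200 z 0.0628 [0.474  0.3276] [0.0389 0.0995] 84.97
housing 1232 z 0.0996 [0.5138 0.0543] [0.0934 0.097 ] 6.68
plate 91 z 0.1125 [ 0.5537 -0.2581] [0.0653 0.0105] 10.59
cold 113 z 0.065 [ 0.5335 -0.1046] [0.0326 0.013 ] 7.53
0.12 47 [ 0.5466 -0.1855  0.1196]
0.14 59 [ 0.545  -0.1851  0.1392]
0.16 47 [ 0.5449 -0.1859  0.1573]
0.18 114 [ 0.5454 -0.1834  0.1844]
[(358, np.float64(0.545), np.float64(-0.083), np.float64(0.032)), (360, np.float64(0.545), np.float64(-0.088), np.float64(0.03)), (362, np.float64(0.545), np.float64(-0.093), np.float64(0.031)), (364, np.float64(0.544), np.float64(-0.097), np.float64(0.034)), (366, np.float64(0.54), np.float64(-0.099), np.float64(0.069)), (368, np.float64(0.54), np.float64(-0.104), np.float64(0.073)), (370, np.float64(0.539), np.float64(-0.108), np.float64(0.076)), (372, np.float64(0.538), np.float64(-0.112), np.float64(0.087))]
[(358, np.float64(0.538), np.float64(-0.083), np.float64(0.028)), (360, np.float64(0.537), np.float64(-0.087), np.float64(0.037)), (362, np.float64(0.538), np.float64(-0.093), np.float64(0.03)), (364, np.float64(0.5
[... 3631 characters left out ...]
8), np.float64(-0.073), np.float64(0.017)), (262, np.float64(0.494), np.float64(-0.073), np.float64(0.01)), (264, np.float64(0.489), np.float64(-0.073), np.float64(0.01))]
t 0.1 p [0.2528 0.5711 0.2304] yaw 66.13 F [-0.23 -0.55 -0.07] w 0.08542056257344599 0.0
[-2.48 -1.33  0.91] [-0.01 -0.   -2.17]
[-2.42 -1.42  0.91] [-0.01 -0.   -2.17]
[-2.37 -1.51  0.91] [-0.01 -0.   -2.17]
[-2.31 -1.6   0.91] [-0.01 -0.   -2.17]
[-2.25 -1.69  0.91] [-0.01 -0.   -2.17]
[-2.18 -1.77  0.91] [-0.01 -0.   -2.17]
[-2.11 -1.85  0.91] [-0.01 -0.   -2.17]
[-2.04 -1.93  0.91] [-0.01 -0.   -2.17]
[-1.97 -2.01  0.91] [-0.01 -0.   -2.17]
[-1.89 -2.08  0.91] [-0.01 -0.   -2.17]
[-1.81 -2.15  0.91] [-0.01 -0.   -2.17]
```

>>> servo_tool(
  series=[
    {"tx": -2.48,"ty": -1.33,"tz": 0.9,"az": -2.17},
    {"tx": -2.42,"ty": -1.42,"tz": 0.9,"az": -2.17},
    {"tx": -2.37,"ty": -1.51,"tz": 0.9,"az": -2.17},
    {"tx": -2.31,"ty": -1.6,"tz": 0.9,"az": -2.17},
    {"tx": -2.25,"ty": -1.69,"tz": 0.9,"az": -2.17},
  ],
)

```text
schema error: expected keys tx, ty, tz, ax, ay, az, gripper
```

>>> servo_tool(
  series=[
    {"tx": -2.18,"ty": -1.77,"tz": 0.9,"az": -2.17},
    {"tx": -2.11,"ty": -1.85,"tz": 0.9,"az": -2.17},
    {"tx": -2.04,"ty": -1.93,"tz": 0.9,"az": -2.17},
    {"tx": -1.97,"ty": -2.01,"tz": 0.9,"az": -2.17},
    {"tx": -1.89,"ty": -2.08,"tz": 0.9,"az": -2.17},
  ],
)

```text
schema error: expected keys tx, ty, tz, ax, ay, az, gripper
```

>>> servo_tool(
  series=[
    {"tx": -1.81,"ty": -2.15,"tz": 0.9,"az": -2.17},
    {"tx": 0},
    {"tx": 0},
  ],
)

```text
schema error: expected keys tx, ty, tz, ax, ay, az, gripper
```

```bash
python3 - <<'E'
from h import *
st();plan([.4427,.3275,.025],90)
c=snap('top','top1');s=snap('scene','scene1')
a=c['image'][230:340,120:240];b=s['image'][230:380,400:560]
o=np.zeros((450,800,3),np.uint8);a=cv2.resize(a,None,fx=3,fy=3);b=cv2.resize(b,None,fx=2.7,fy=2.7)
o[:a.shape[0],:a.shape[1]]=a;o[:b.shape[0],365:365+b.shape[1]]=b[:,:435]
cv2.imwrite('pics/c2.png',o[:,:,::-1])
E
```

```text
t 0.1 p [0.2528 0.5711 0.2304] yaw 66.13 F [-0.23 -0.55 -0.07] w 0.08542056257344599 0.0
[-2.27 -1.21  1.71] [-0.01 -0.   -1.99]
[-2.23 -1.29  1.71] [-0.01 -0.   -1.99]
[-2.18 -1.37  1.71] [-0.01 -0.   -1.99]
[-2.13 -1.44  1.71] [-0.01 -0.   -1.99]
[-2.08 -1.52  1.71] [-0.01 -0.   -1.99]
[-2.02 -1.59  1.71] [-0.01 -0.   -1.99]
[-1.97 -1.66  1.71] [-0.01 -0.   -1.99]
[-1.91 -1.72  1.71] [-0.01 -0.   -1.99]
[-1.85 -1.79  1.71] [-0.01 -0.   -1.99]
[-1.79 -1.85  1.71] [-0.01 -0.   -1.99]
[-1.72 -1.91  1.71] [-0.01 -0.   -1.99]
[-1.65 -1.97  1.71] [-0.01 -0.   -1.99]
```

View pics/c2.png

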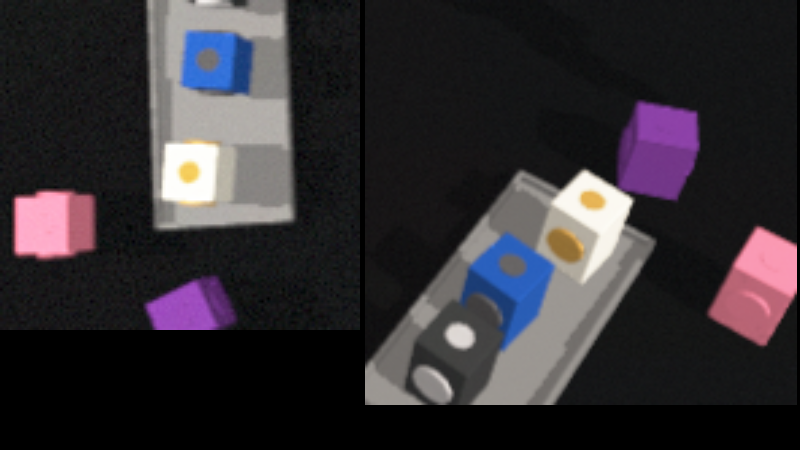

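The scene crop shows the white block's brass disc at (590,200) and its core facing +x at (565,245), so this is the one. The moves were refused because every key is required in each row, so I resend them.

>>> servo_tool(
  series=[
    {"tx": -2.48,"ty": -1.33,"tz": 0.9,"ax": 0,"ay": 0,"az": -2.17,"gripper": 100},
    {"tx": -2.42,"ty": -1.42,"tz": 0.9,"ax": 0,"ay": 0,"az": -2.17,"gripper": 100},
    {"tx": -2.37,"ty": -1.51,"tz": 0.9,"ax": 0,"ay": 0,"az": -2.17,"gripper": 100},
    {"tx": -2.31,"ty": -1.6,"tz": 0.9,"ax": 0,"ay": 0,"az": -2.17,"gripper": 100},
    {"tx": -2.25,"ty": -1.69,"tz": 0.9,"ax": 0,"ay": 0,"az": -2.17,"gripper": 100},
  ],
)

```text
t: 0.62
eef_pos: [0.3399, 0.4594, 0.1857]
ee_rot: [[-0.975, 0.223, -0.0], [0.223, 0.975, -0.0], [0.0, -0.0, -1.0]]
wrist_force: [0.1, 1.0, 0.5]
grip_width: 0.0851
finger_force: 0.0
```

>>> servo_tool(
  series=[
    {"tx": -2.18,"ty": -1.77,"tz": 0.9,"ax": 0,"ay": 0,"az": -2.17,"gripper": 100},
    {"tx": -2.11,"ty": -1.85,"tz": 0.9,"ax": 0,"ay": 0,"az": -2.17,"gripper": 100},
    {"tx": -2.04,"ty": -1.93,"tz": 0.9,"ax": 0,"ay": 0,"az": -2.17,"gripper": 100},
    {"tx": -1.97,"ty": -2.01,"tz": 0.9,"ax": 0,"ay": 0,"az": -2.17,"gripper": 100},
    {"tx": -1.89,"ty": -2.08,"tz": 0.9,"ax": 0,"ay": 0,"az": -2.17,"gripper": 100},
  ],
)

```text
t: 1.03
eef_pos: [0.4262, 0.3485, 0.1408]
ee_rot: [[-0.999, 0.036, -0.0], [0.036, 0.999, -0.0], [0.0, -0.0, -1.0]]
wrist_force: [0.2, 1.1, -0.1]
grip_width: 0.0855
finger_force: 0.0
```

>>> servo_tool(
  series=[
    {"tx": -1.81,"ty": -2.15,"tz": 0.9,"ax": 0,"ay": 0,"az": -2.17,"gripper": 100},
    {"tx": 0,"ty": 0,"tz": 0,"ax": 0,"ay": 0,"az": 0,"gripper": 100},
    {"tx": 0,"ty": 0,"tz": 0,"ax": 0,"ay": 0,"az": 0,"gripper": 100},
  ],
)

```text
t: 1.28
eef_pos: [0.4439, 0.3254, 0.1316]
ee_rot: [[-1.0, 0.005, -0.001], [0.005, 1.0, -0.001], [0.001, -0.001, -1.0]]
wrist_force: [0.1, 0.2, 0.7]
grip_width: 0.0854
finger_force: 0.0
```

```bash
sed -i "s/print(np.round(Ri.T@d\*100\/n,2),np.round(np.degrees(w)\/n,2))/print(*np.round(Ri.T@d*100\/n,2),'|',*np.round(np.degrees(w)\/n,2))/" h.py; python3 - <<'E'
from h import *
st();plan([.4427,.3275,.025],90)
E
```

```text
t 1.2833 p [0.4439 0.3254 0.1316] yaw 89.74 F [0.11 0.19 0.67] w 0.08539823847742549 0.0
0.03 0.06 2.66 | -0.02 -0.01 -0.06
0.03 0.06 2.66 | -0.02 -0.01 -0.06
0.03 0.06 2.66 | -0.02 -0.01 -0.06
0.03 0.05 2.66 | -0.02 -0.01 -0.06
```

>>> servo_tool(
  series=[
    {"tx": 0.03,"ty": 0.05,"tz": 2.6,"ax": 0,"ay": 0,"az": 0,"gripper": 100},
    {"tx": 0.03,"ty": 0.05,"tz": 2.6,"ax": 0,"ay": 0,"az": 0,"gripper": 100},
    {"tx": 0.03,"ty": 0.05,"tz": 2.6,"ax": 0,"ay": 0,"az": 0,"gripper": 100},
    {"tx": 0.03,"ty": 0.05,"tz": 2.7,"ax": 0,"ay": 0,"az": 0,"gripper": 100},
    {"tx": 0,"ty": 0,"tz": 0,"ax": 0,"ay": 0,"az": 0,"gripper": 100},
  ],
)

```text
t: 1.7
eef_pos: [0.4376, 0.329, 0.0225]
ee_rot: [[-1.0, -0.002, -0.007], [-0.002, 1.0, -0.005], [0.007, -0.005, -1.0]]
wrist_force: [-0.7, -0.9, -0.9]
grip_width: 0.0853
finger_force: 0.0
```

>>> servo_tool(
  series=[
    {"tx": 0,"ty": 0,"tz": 0,"ax": 0,"ay": 0,"az": 0,"gripper": 30},
    {"tx": 0,"ty": 0,"tz": 0,"ax": 0,"ay": 0,"az": 0,"gripper": 30},
    {"tx": 0,"ty": 0,"tz": 0,"ax": 0,"ay": 0,"az": 0,"gripper": 30},
    {"tx": 0,"ty": 0,"tz": 0,"ax": 0,"ay": 0,"az": 0,"gripper": 30},
    {"tx": 0,"ty": 0,"tz": 0,"ax": 0,"ay": 0,"az": 0,"gripper": 30},
  ],
  squeeze=40,
)

```text
t: 2.12
eef_pos: [0.4429, 0.3307, 0.0295]
ee_rot: [[-1.0, 0.0, 0.003], [0.0, 1.0, 0.002], [-0.003, 0.002, -1.0]]
wrist_force: [-1.6, -0.1, 4.3]
grip_width: 0.0399
finger_force: 40.0
```

>>> servo_tool(
  series=[
    {"tx": 0,"ty": 0,"tz": 0,"ax": 0,"ay": 0,"az": 0,"gripper": 30},
    {"tx": 0,"ty": 0,"tz": 0,"ax": 0,"ay": 0,"az": 0,"gripper": 30},
    {"tx": 0,"ty": 0,"tz": 0,"ax": 0,"ay": 0,"az": 0,"gripper": 30},
  ],
)

```text
t: 2.37
eef_pos: [0.4429, 0.3307, 0.0295]
ee_rot: [[-1.0, 0.0, 0.003], [0.0, 1.0, 0.003], [-0.003, 0.003, -1.0]]
wrist_force: [-1.4, -0.5, 6.1]
grip_width: 0.0398
finger_force: 40.0
```

Gripped, with a 39.8 mm opening, and the underside is 24.5 mm below the TCP. Next I lift.

>>> servo_tool(
  series=[
    {"tx": 0,"ty": 0,"tz": -2,"ax": 0,"ay": 0,"az": 0,"gripper": 30},
    {"tx": 0,"ty": 0,"tz": -3.2,"ax": 0,"ay": 0,"az": 0,"gripper": 30},
    {"tx": 0,"ty": 0,"tz": -3.5,"ax": 0,"ay": 0,"az": 0,"gripper": 30},
    {"tx": 0,"ty": 0,"tz": -3.5,"ax": 0,"ay": 0,"az": 0,"gripper": 30},
    {"tx": 0,"ty": 0,"tz": -3,"ax": 0,"ay": 0,"az": 0,"gripper": 30},
  ],
)

```text
t: 2.78
eef_pos: [0.4419, 0.3297, 0.1827]
ee_rot: [[-1.0, 0.0, 0.002], [0.0, 1.0, 0.002], [-0.002, 0.002, -1.0]]
wrist_force: [1.3, 0.2, -2.7]
grip_width: 0.0401
finger_force: 40.5
```

```bash
python3 - <<'E'
from h import *
st();plan([.527,-.053,.18],7.3,n=15)
E
```

```text
t 2.7833 p [0.4419 0.3297 0.1827] yaw 89.98 F [ 1.34  0.22 -2.75] w 0.04014085572280215 40.51273572142236
-0.57 -2.55 0.01 | 0.01 0.0 5.51
-0.81 -2.48 0.02 | 0.01 0.0 5.51
-1.05 -2.4 0.02 | 0.01 0.0 5.51
-1.27 -2.28 0.02 | 0.01 0.0 5.51
-1.48 -2.15 0.02 | 0.01 0.0 5.51
-1.68 -2.0 0.02 | 0.01 0.0 5.51
-1.87 -1.83 0.02 | 0.01 0.0 5.51
-2.04 -1.64 0.02 | 0.01 0.0 5.51
-2.18 -1.44 0.02 | 0.01 0.0 5.51
-2.31 -1.22 0.02 | 0.01 0.0 5.51
-2.42 -0.99 0.02 | 0.01 0.0 5.51
-2.5 -0.76 0.02 | 0.01 0.0 5.51
-2.56 -0.51 0.02 | 0.01 0.0 5.51
-2.6 -0.26 0.02 | 0.01 0.0 5.51
-2.61 -0.01 0.02 | 0.01 0.0 5.51
```

>>> servo_tool(
  series=[
    {"tx": -0.57,"ty": -2.55,"tz": 0,"ax": 0,"ay": 0,"az": 5.5,"gripper": 30},
    {"tx": -0.81,"ty": -2.48,"tz": 0,"ax": 0,"ay": 0,"az": 5.5,"gripper": 30},
    {"tx": -1.05,"ty": -2.4,"tz": 0,"ax": 0,"ay": 0,"az": 5.5,"gripper": 30},
    {"tx": -1.27,"ty": -2.28,"tz": 0,"ax": 0,"ay": 0,"az": 5.5,"gripper": 30},
    {"tx": -1.48,"ty": -2.15,"tz": 0,"ax": 0,"ay": 0,"az": 5.5,"gripper": 30},
  ],
)

```text
t: 3.2
eef_pos: [0.4703, 0.201, 0.1803]
ee_rot: [[-0.885, 0.466, 0.001], [0.466, 0.885, 0.001], [-0.0, 0.001, -1.0]]
wrist_force: [-0.0, 0.8, -3.3]
grip_width: 0.0402
finger_force: 40.5
```

>>> servo_tool(
  series=[
    {"tx": -1.68,"ty": -2.0,"tz": 0,"ax": 0,"ay": 0,"az": 5.5,"gripper": 30},
    {"tx": -1.87,"ty": -1.83,"tz": 0,"ax": 0,"ay": 0,"az": 5.5,"gripper": 30},
    {"tx": -2.04,"ty": -1.64,"tz": 0,"ax": 0,"ay": 0,"az": 5.5,"gripper": 30},
    {"tx": -2.18,"ty": -1.44,"tz": 0,"ax": 0,"ay": 0,"az": 5.5,"gripper": 30},
    {"tx": -2.31,"ty": -1.22,"tz": 0,"ax": 0,"ay": 0,"az": 5.5,"gripper": 30},
  ],
)

```text
t: 3.62
eef_pos: [0.4988, 0.0733, 0.1803]
ee_rot: [[-0.569, 0.822, 0.001], [0.822, 0.569, 0.001], [0.0, 0.001, -1.0]]
wrist_force: [0.4, 0.1, -3.4]
grip_width: 0.0397
finger_force: 40.5
```

>>> servo_tool(
  series=[
    {"tx": -2.42,"ty": -0.99,"tz": 0,"ax": 0,"ay": 0,"az": 5.5,"gripper": 30},
    {"tx": -2.5,"ty": -0.76,"tz": 0,"ax": 0,"ay": 0,"az": 5.5,"gripper": 30},
    {"tx": -2.56,"ty": -0.51,"tz": 0,"ax": 0,"ay": 0,"az": 5.5,"gripper": 30},
    {"tx": -2.6,"ty": -0.26,"tz": 0,"ax": 0,"ay": 0,"az": 5.5,"gripper": 30},
    {"tx": -2.61,"ty": 0,"tz": 0,"ax": 0,"ay": 0,"az": 5.5,"gripper": 30},
  ],
)

```text
t: 4.03
eef_pos: [0.5277, -0.054, 0.1803]
ee_rot: [[-0.126, 0.992, 0.001], [0.992, 0.126, 0.001], [0.001, 0.001, -1.0]]
wrist_force: [0.8, 0.4, -2.3]
grip_width: 0.0398
finger_force: 40.4
```

>>> servo_tool(
  series=[
    {"tx": 0,"ty": 0,"tz": 0,"ax": 0,"ay": 0,"az": 0,"gripper": 30},
    {"tx": 0,"ty": 0,"tz": 0,"ax": 0,"ay": 0,"az": 0,"gripper": 30},
    {"tx": 0,"ty": 0,"tz": 0,"ax": 0,"ay": 0,"az": 0,"gripper": 30},
  ],
)

```text
t: 4.28
eef_pos: [0.5275, -0.0521, 0.1797]
ee_rot: [[-0.132, 0.991, 0.0], [0.991, 0.132, 0.001], [0.001, 0.0, -1.0]]
wrist_force: [-0.7, 0.4, -2.5]
grip_width: 0.0403
finger_force: 40.5
```

```bash
python3 - <<'E'
from h import *
st();plan([.527,-.053,.085],7.3)
c=snap('top','top2');s=snap('scene','scene2')
a=c['image'][190:310,260:470];b=s['image'][120:320,190:400]
o=np.zeros((580,800,3),np.uint8);a=cv2.resize(a,None,fx=1.8,fy=1.8);b=cv2.resize(b,None,fx=2,fy=2)
o[:a.shape[0],:a.shape[1]]=a;o[:b.shape[0],379:379+b.shape[1]]=b
cv2.imwrite('pics/c3.png',o[:,:,::-1])
E
```

```text
t 4.2833 p [ 0.5275 -0.0521  0.1797] yaw 7.56 F [-0.68  0.44 -2.52] w 0.040261251550148036 40.53342802799307
-0.03 -0.02 3.16 | 0.01 -0.02 0.09
-0.03 -0.02 3.16 | 0.01 -0.02 0.09
-0.03 -0.02 3.16 | 0.01 -0.02 0.09
```

View pics/c3.png

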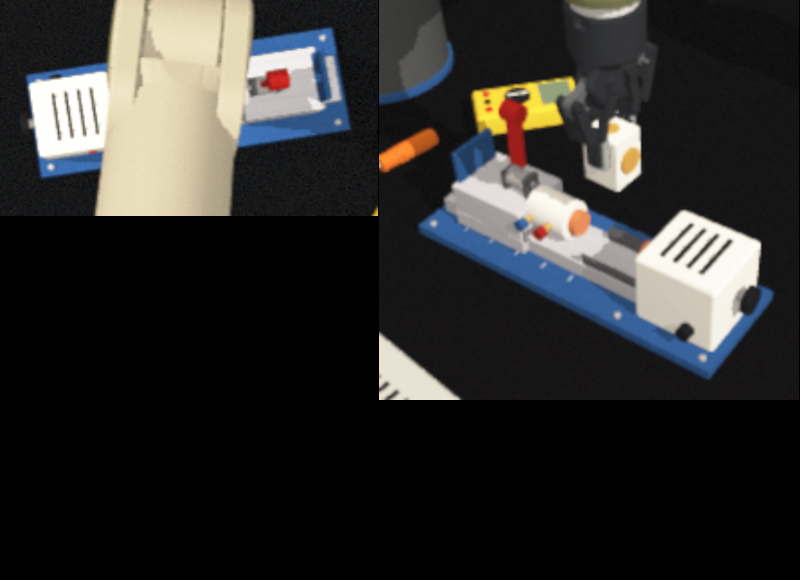

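The block hangs upright above the rail with its core facing the heater, at (612,155) in the crop. I lower it to just above the cheeks and check.

>>> servo_tool(
  series=[
    {"tx": -0.05,"ty": -0.03,"tz": 3.0,"ax": 0,"ay": 0,"az": 0,"gripper": 30},
    {"tx": 0,"ty": 0,"tz": 3.0,"ax": 0,"ay": 0,"az": 0,"gripper": 30},
    {"tx": 0,"ty": 0,"tz": 2.9,"ax": 0,"ay": 0,"az": 0,"gripper": 30},
    {"tx": 0,"ty": 0,"tz": 0,"ax": 0,"ay": 0,"az": 0,"gripper": 30},
    {"tx": 0,"ty": 0,"tz": 0,"ax": 0,"ay": 0,"az": 0,"gripper": 30},
  ],
)

```text
t: 4.8
eef_pos: [0.5262, -0.0523, 0.0896]
ee_rot: [[-0.132, 0.991, -0.003], [0.991, 0.132, -0.0], [0.0, -0.003, -1.0]]
wrist_force: [-0.1, -0.5, -2.3]
grip_width: 0.04
finger_force: 40.6
```

```bash
python3 - <<'E'
from h import *
st()
s=snap('scene','scene3');P=cloud(s)
a=np.radians(7.3);o=np.array([.527,-.0535]);ex=np.array([np.cos(a),np.sin(a)]);ey=np.array([-np.sin(a),np.cos(a)])
X=(P[...,:2]-o)@ex;Y=(P[...,:2]-o)@ey;Z=P[...,2];im=s['image'].astype(int)
mx=im.min(-1)
# white block: bed-relative coords; +x side plane, +y face
m=(abs(X)<.06)&(abs(Y)<.045)&(Z>.065)&(Z<.13)&(mx>110)
print(m.sum(),[np.percentile(X[m],q).round(4) for q in(1,5,25,50,75,95,99)],[np.percentile(Y[m],q).round(4) for q in(1,5,50,75,95,99)],Z[m].min())
sd=m&(X>.014)&(abs(Y)<.018); A=np.c_[Y[sd],np.ones(sd.sum())]; print('side x fit',np.linalg.lstsq(A,X[sd],rcond=None)[0],sd.sum())
fc=m&(Y>.015)&(abs(X)<.018); A=np.c_[X[fc],np.ones(fc.sum())]; print('face y fit',np.linalg.lstsq(A,Y[fc],rcond=None)[0],fc.sum())
# rail edge / cheeks / base plate +x edge at Y in (-.02,.04)
b=(im[...,2]>im[...,0]+30)&(Z<.02)&(X>0)&(X<.09)&(abs(Y+.05)<.1); print('base +x edge',np.percentile(X[b],[50,98,99.5]).round(4))
h=(Z>.094)&(Z<.106)&(Y>.05)&(Y<.17)&(mx>60);print('housing X',np.percentile(X[h],[1,50,99]).round(4),'Y',np.percentile(Y[h],[1,99]).round(4))
for yy in(.02,.03,.04):
    k=(abs(Y-yy)<.003)&(Z>.036)&(Z<.06)&(abs(X)<.05)&(mx<110);print('cheek',yy,k.sum(),np.percentile(X[k],[2,98]).round(4) if k.sum() else '', np.round(np.sort(X[k])[::max(1,k.sum()//8)],3))
im2=cv2.resize(s['image'][170:310,250:400],None,fx=4,fy=4);cv2.imwrite('pics/c4.png',im2[:,:,::-1])
E
```

```text
t 4.8 p [ 0.5262 -0.0523  0.0896] yaw 7.6 F [-0.07 -0.47 -2.28] w 0.039988110755063526 40.6388959439937
487 [np.float64(-0.0241), np.float64(-0.0177), np.float64(-0.0046), np.float64(0.0131), np.float64(0.0203), np.float64(0.0255), np.float64(0.0277)] [np.float64(-0.0195), np.float64(-0.0131), np.float64(0.0175), np.float64(0.0232), np.float64(0.0255), np.float64(0.0416)] 0.06511934568895417
side x fit [0.10346443 0.02106021] 148
face y fit [-0.00083367  0.02339151] 202
base +x edge [0.0553 0.0712 0.0717]
housing X [-1.1764  0.011   0.4559] Y [0.0598 0.1609]
cheek 0.02 12 [-0.0278  0.0301] [-0.028 -0.027 -0.025 -0.024 -0.024 -0.021  0.024  0.026  0.028  0.028
  0.029  0.03 ]
cheek 0.03 6 [0.0273 0.0321] [0.027 0.028 0.029 0.029 0.03  0.032]
cheek 0.04 6 [0.0275 0.032 ] [0.027 0.028 0.029 0.029 0.03  0.032]
```

View pics/c4.png

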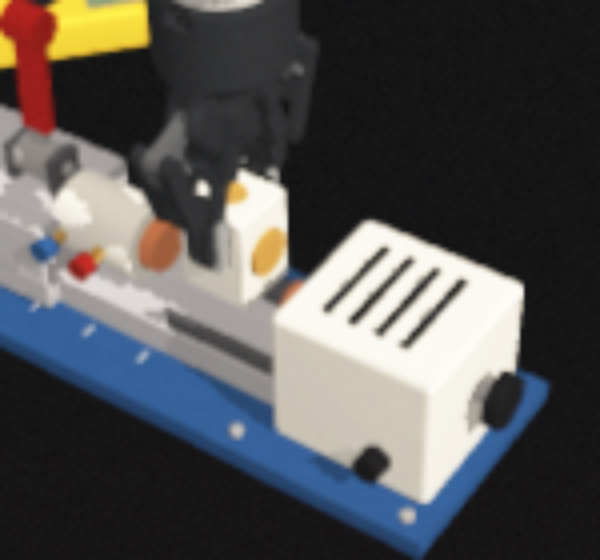

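The block sits centred over the slot within about 1 mm and its face is square to the rail. I lower it gently.

>>> servo_tool(
  series=[
    {"tx": 0,"ty": 0,"tz": 0.8,"ax": 0,"ay": 0,"az": 0,"gripper": 30},
    {"tx": 0,"ty": 0,"tz": 0.8,"ax": 0,"ay": 0,"az": 0,"gripper": 30},
    {"tx": 0,"ty": 0,"tz": 0.6,"ax": 0,"ay": 0,"az": 0,"gripper": 30},
    {"tx": 0,"ty": 0,"tz": 0.4,"ax": 0,"ay": 0,"az": 0,"gripper": 30},
    {"tx": 0,"ty": 0,"tz": 0,"ax": 0,"ay": 0,"az": 0,"gripper": 30},
  ],
)

```text
t: 5.27
eef_pos: [0.5268, -0.0533, 0.0635]
ee_rot: [[-0.13, 0.991, -0.001], [0.991, 0.13, -0.0], [0.0, -0.001, -1.0]]
wrist_force: [-0.2, -0.3, -3.1]
grip_width: 0.0401
finger_force: 40.7
```

>>> servo_tool(
  series=[
    {"tx": 0,"ty": 0,"tz": 0.25,"ax": 0,"ay": 0,"az": 0,"gripper": 30},
    {"tx": 0,"ty": 0,"tz": 0.2,"ax": 0,"ay": 0,"az": 0,"gripper": 30},
    {"tx": 0,"ty": 0,"tz": 0.1,"ax": 0,"ay": 0,"az": 0,"gripper": 30},
    {"tx": 0,"ty": 0,"tz": 0,"ax": 0,"ay": 0,"az": 0,"gripper": 30},
  ],
)

```text
t: 5.6
eef_pos: [0.527, -0.0534, 0.0585]
ee_rot: [[-0.13, 0.991, -0.001], [0.991, 0.13, -0.0], [0.0, -0.001, -1.0]]
wrist_force: [-1.8, -0.2, -3.7]
grip_width: 0.0401
finger_force: 40.6
```

>>> servo_tool(
  series=[
    {"tx": 0,"ty": 0,"tz": 0.1,"ax": 0,"ay": 0,"az": 0,"gripper": 30},
    {"tx": 0,"ty": 0,"tz": 0.1,"ax": 0,"ay": 0,"az": 0,"gripper": 30},
    {"tx": 0,"ty": 0,"tz": 0,"ax": 0,"ay": 0,"az": 0,"gripper": 30},
  ],
)

```text
t: 5.85
eef_pos: [0.527, -0.0534, 0.0566]
ee_rot: [[-0.13, 0.991, -0.001], [0.991, 0.13, -0.0], [0.0, -0.001, -1.0]]
wrist_force: [-3.0, -0.4, -2.6]
grip_width: 0.0398
finger_force: 40.4
```

>>> servo_tool(
  series=[
    {"tx": 0,"ty": 0,"tz": 0.1,"ax": 0,"ay": 0,"az": 0,"gripper": 30},
    {"tx": 0,"ty": 0,"tz": 0,"ax": 0,"ay": 0,"az": 0,"gripper": 30},
  ],
)

```text
t: 6.02
eef_pos: [0.5271, -0.0534, 0.0565]
ee_rot: [[-0.13, 0.991, -0.0], [0.991, 0.13, 0.0], [0.001, -0.0, -1.0]]
wrist_force: [-8.5, -0.6, 8.7]
grip_width: 0.0398
finger_force: 41.4
```

Seated at z 0.0565 as computed. I release it and lift off.

>>> servo_tool(
  series=[
    {"tx": 0,"ty": -0.1,"tz": -0.1,"ax": 0,"ay": 0,"az": 0,"gripper": 30},
    {"tx": 0,"ty": 0,"tz": 0,"ax": 0,"ay": 0,"az": 0,"gripper": 75},
    {"tx": 0,"ty": 0,"tz": 0,"ax": 0,"ay": 0,"az": 0,"gripper": 75},
    {"tx": 0,"ty": 0,"tz": 0,"ax": 0,"ay": 0,"az": 0,"gripper": 75},
    {"tx": 0,"ty": 0,"tz": 0,"ax": 0,"ay": 0,"az": 0,"gripper": 75},
  ],
)

```text
t: 6.43
eef_pos: [0.5268, -0.0534, 0.057]
ee_rot: [[-0.131, 0.991, 0.001], [0.991, 0.131, -0.0], [-0.0, 0.001, -1.0]]
wrist_force: [0.3, -0.5, 0.2]
grip_width: 0.0642
finger_force: 0.0
```

>>> servo_tool(
  series=[
    {"tx": 0,"ty": 0,"tz": -0.7,"ax": 0,"ay": 0,"az": 0,"gripper": 75},
    {"tx": 0,"ty": 0,"tz": -2,"ax": 0,"ay": 0,"az": 0,"gripper": 75},
    {"tx": 0,"ty": 0,"tz": -3.5,"ax": 0,"ay": 0,"az": 0,"gripper": 75},
    {"tx": 0,"ty": 0,"tz": -3.8,"ax": 0,"ay": 0,"az": 0,"gripper": 50},
    {"tx": 0,"ty": 0,"tz": -3.8,"ax": 0,"ay": 0,"az": 0,"gripper": 0},
  ],
)

```text
t: 6.85
eef_pos: [0.5258, -0.0537, 0.1966]
ee_rot: [[-0.13, 0.992, -0.001], [0.992, 0.13, -0.0], [-0.0, -0.001, -1.0]]
wrist_force: [1.3, 0.8, -0.2]
grip_width: 0.0413
finger_force: 0.0
```

>>> servo_tool(
  series=[
    {"tx": 0,"ty": 0,"tz": -3.8,"ax": 0,"ay": 0,"az": 0,"gripper": 0},
    {"tx": 0,"ty": 0,"tz": -1.5,"ax": 0,"ay": 0,"az": 0,"gripper": 0},
    {"tx": 0,"ty": 0,"tz": 0,"ax": 0,"ay": 0,"az": 0,"gripper": 0},
  ],
)

```text
t: 7.1
eef_pos: [0.5286, -0.054, 0.2532]
ee_rot: [[-0.13, 0.991, 0.009], [0.992, 0.13, 0.001], [-0.0, 0.009, -1.0]]
wrist_force: [-0.0, -0.3, -0.1]
grip_width: 0.0032
finger_force: 0.0
```

```bash
python3 - <<'E'
from h import *
st()
s=snap('scene','scene4');c=snap('top','top4')
P=cloud(s);a=np.radians(7.3);o=np.array([.527,-.0535]);ex=np.array([np.cos(a),np.sin(a)]);ey=np.array([-np.sin(a),np.cos(a)])
X=(P[...,:2]-o)@ex;Y=(P[...,:2]-o)@ey;Z=P[...,2];mx=s['image'].min(-1)
m=(abs(X)<.03)&(abs(Y)<.035)&(Z>.085)&(Z<.1)&(mx>110);print('top z',np.median(Z[m]),'X',np.percentile(X[m],[3,97]),'Y',np.percentile(Y[m],[3,97]))
plan([.527+.128*.20+.006,-.0535-.235,.22],7.3-90)
im2=cv2.resize(s['image'][150:310,200:400],None,fx=3,fy=3);cv2.imwrite('pics/c5.png',im2[:,:,::-1])
E
```

```text
t 7.1 p [ 0.5286 -0.054   0.2532] yaw 7.47 F [-0.04 -0.33 -0.07] w 0.003188693843939359 0.0
top z 0.08901918491505312 X [-0.01718017  0.02150467] Y [-0.02011482  0.0230691 ]
-1.69 0.01 0.2 | 0.01 -0.01 6.44
-1.68 0.2 0.2 | 0.01 -0.01 6.44
-1.65 0.39 0.2 | 0.01 -0.01 6.44
-1.6 0.57 0.2 | 0.01 -0.01 6.44
-1.52 0.74 0.2 | 0.01 -0.01 6.44
-1.43 0.91 0.2 | 0.01 -0.01 6.44
-1.32 1.06 0.2 | 0.01 -0.01 6.44
-1.19 1.21 0.2 | 0.01 -0.01 6.44
-1.05 1.33 0.2 | 0.01 -0.01 6.44
-0.89 1.44 0.2 | 0.01 -0.01 6.44
-0.72 1.53 0.2 | 0.01 -0.01 6.44
-0.55 1.6 0.2 | 0.01 -0.01 6.44
-0.36 1.65 0.2 | 0.01 -0.01 6.44
-0.18 1.68 0.2 | 0.01 -0.01 6.44
```

View pics/c5.png

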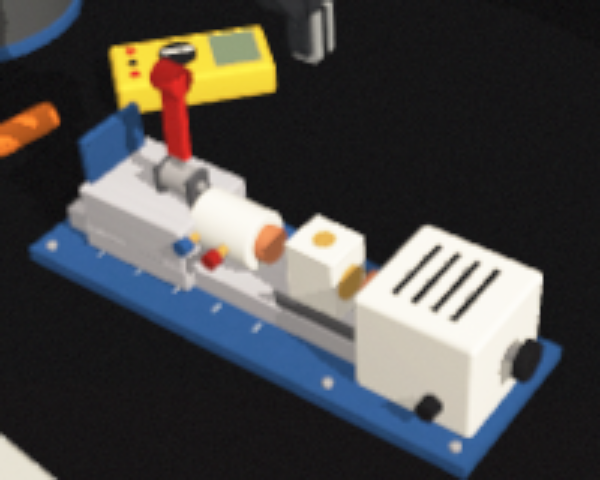

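The specimen is seated upright at (325,265) with its top at 0.09. The push plate is at (110,145). With the fingers shut I go behind the plate, about 25 mm clear.

>>> servo_tool(
  series=[
    {"tx": -3.1,"ty": -0.04,"tz": 0,"ax": 0,"ay": 0,"az": 0,"gripper": 0},
    {"tx": -3.1,"ty": -0.04,"tz": 0,"ax": 0,"ay": 0,"az": 0,"gripper": 0},
    {"tx": -3.1,"ty": -0.04,"tz": 0,"ax": 0,"ay": 0,"az": 0,"gripper": 0},
    {"tx": -3.1,"ty": -0.04,"tz": 0,"ax": 0,"ay": 0,"az": 0,"gripper": 0},
    {"tx": -3.1,"ty": -0.04,"tz": 0,"ax": 0,"ay": 0,"az": 0,"gripper": 0},
  ],
)

```text
t: 7.62
eef_pos: [0.5438, -0.2085, 0.2461]
ee_rot: [[-0.131, 0.991, -0.003], [0.991, 0.131, 0.001], [0.001, -0.003, -1.0]]
wrist_force: [-0.1, 0.2, -0.2]
grip_width: 0.0002
finger_force: 0.0
```

>>> servo_tool(
  series=[
    {"tx": -3.1,"ty": -0.04,"tz": 0,"ax": 0,"ay": 0,"az": 0,"gripper": 0},
    {"tx": -3.1,"ty": -0.04,"tz": 0,"ax": 0,"ay": 0,"az": 0,"gripper": 0},
    {"tx": -3.0,"ty": -0.04,"tz": 0,"ax": 0,"ay": 0,"az": 0,"gripper": 0},
    {"tx": 0,"ty": 0,"tz": 0,"ax": 0,"ay": 0,"az": 0,"gripper": 0},
    {"tx": 0,"ty": 0,"tz": 0,"ax": 0,"ay": 0,"az": 0,"gripper": 0},
  ],
)

```text
t: 8.03
eef_pos: [0.5537, -0.301, 0.2456]
ee_rot: [[-0.126, 0.992, -0.004], [0.992, 0.126, -0.0], [0.0, -0.004, -1.0]]
wrist_force: [0.0, 0.4, -0.7]
grip_width: -0.0
finger_force: 0.0
```

>>> servo_tool(
  series=[
    {"tx": 0,"ty": 0,"tz": 3.5,"ax": 0,"ay": 0,"az": 0,"gripper": 0},
    {"tx": 0,"ty": 0,"tz": 3.5,"ax": 0,"ay": 0,"az": 0,"gripper": 0},
    {"tx": 0,"ty": 0,"tz": 3.5,"ax": 0,"ay": 0,"az": 0,"gripper": 0},
    {"tx": 0,"ty": 0,"tz": 3.5,"ax": 0,"ay": 0,"az": 0,"gripper": 0},
    {"tx": 0,"ty": 0,"tz": 3.2,"ax": 0,"ay": 0,"az": 0,"gripper": 0},
  ],
)

```text
t: 8.45
eef_pos: [0.5547, -0.2963, 0.0728]
ee_rot: [[-0.132, 0.991, -0.002], [0.991, 0.132, 0.002], [0.002, -0.002, -1.0]]
wrist_force: [-0.1, 0.3, -0.1]
grip_width: 0.0001
finger_force: 0.0
```

>>> servo_tool(
  series=[
    {"tx": 0,"ty": 0,"tz": 0,"ax": 0,"ay": 0,"az": 0,"gripper": 0},
    {"tx": 0,"ty": 0,"tz": 0,"ax": 0,"ay": 0,"az": 0,"gripper": 0},
    {"tx": 0,"ty": 0,"tz": 0,"ax": 0,"ay": 0,"az": 0,"gripper": 0},
  ],
)

```text
t: 8.7
eef_pos: [0.5562, -0.2986, 0.0775]
ee_rot: [[-0.131, 0.991, 0.001], [0.991, 0.131, -0.001], [-0.001, 0.001, -1.0]]
wrist_force: [1.0, -0.7, 1.2]
grip_width: 0.0003
finger_force: 0.0
```

```bash
python3 - <<'E'
from h import *
st()
plan([.5552,-.2765,.078],7.3,n=2)
E
```

```text
t 8.7 p [ 0.5562 -0.2986  0.0775] yaw 7.54 F [ 1.04 -0.67  1.15] w 0.00032734401731789606 0.0
1.1 0.09 -0.03 | 0.03 0.02 0.12
1.1 0.09 -0.03 | 0.03 0.02 0.12
```

>>> servo_tool(
  series=[
    {"tx": 0.5,"ty": 0,"tz": 0,"ax": 0,"ay": 0,"az": 0,"gripper": 0},
    {"tx": 0.6,"ty": 0,"tz": 0,"ax": 0,"ay": 0,"az": 0,"gripper": 0},
    {"tx": 0.6,"ty": 0,"tz": 0,"ax": 0,"ay": 0,"az": 0,"gripper": 0},
    {"tx": 0.3,"ty": 0,"tz": 0,"ax": 0,"ay": 0,"az": 0,"gripper": 0},
    {"tx": 0.2,"ty": 0,"tz": 0,"ax": 0,"ay": 0,"az": 0,"gripper": 0},
  ],
)

```text
t: 9.12
eef_pos: [0.5533, -0.2771, 0.0768]
ee_rot: [[-0.131, 0.991, 0.002], [0.991, 0.131, -0.002], [-0.002, 0.002, -1.0]]
wrist_force: [3.2, -6.4, -2.2]
grip_width: 0.0002
finger_force: 0.0
```

>>> servo_tool(
  series=[
    {"tx": 0.2,"ty": 0,"tz": 0,"ax": 0,"ay": 0,"az": 0,"gripper": 0},
    {"tx": 0.2,"ty": 0,"tz": 0,"ax": 0,"ay": 0,"az": 0,"gripper": 0},
    {"tx": 0.2,"ty": 0,"tz": 0,"ax": 0,"ay": 0,"az": 0,"gripper": 0},
    {"tx": 0.2,"ty": 0,"tz": 0,"ax": 0,"ay": 0,"az": 0,"gripper": 0},
    {"tx": 0.2,"ty": 0,"tz": 0,"ax": 0,"ay": 0,"az": 0,"gripper": 0},
  ],
)

```text
t: 9.53
eef_pos: [0.552, -0.2706, 0.0773]
ee_rot: [[-0.128, 0.992, 0.004], [0.992, 0.128, -0.005], [-0.006, 0.003, -1.0]]
wrist_force: [4.0, -9.8, -0.9]
grip_width: -0.0
finger_force: 5.1
```

>>> servo_tool(
  series=[
    {"tx": 0.2,"ty": 0,"tz": 0,"ax": 0,"ay": 0,"az": 0,"gripper": 0},
    {"tx": 0.2,"ty": 0,"tz": 0,"ax": 0,"ay": 0,"az": 0,"gripper": 0},
    {"tx": 0.2,"ty": 0,"tz": 0,"ax": 0,"ay": 0,"az": 0,"gripper": 0},
    {"tx": 0.2,"ty": 0,"tz": 0,"ax": 0,"ay": 0,"az": 0,"gripper": 0},
    {"tx": 0.2,"ty": 0,"tz": 0,"ax": 0,"ay": 0,"az": 0,"gripper": 0},
  ],
)

```text
t: 9.95
eef_pos: [0.5507, -0.2606, 0.0773]
ee_rot: [[-0.128, 0.992, 0.004], [0.992, 0.128, -0.005], [-0.006, 0.003, -1.0]]
wrist_force: [3.6, -10.3, -0.7]
grip_width: -0.0
finger_force: 5.1
```

>>> servo_tool(
  series=[
    {"tx": 0.2,"ty": 0,"tz": 0,"ax": 0,"ay": 0,"az": 0,"gripper": 0},
    {"tx": 0.15,"ty": 0,"tz": 0,"ax": 0,"ay": 0,"az": 0,"gripper": 0},
    {"tx": 0.1,"ty": 0,"tz": 0,"ax": 0,"ay": 0,"az": 0,"gripper": 0},
    {"tx": 0.1,"ty": 0,"tz": 0,"ax": 0,"ay": 0,"az": 0,"gripper": 0},
    {"tx": 0.1,"ty": 0,"tz": 0,"ax": 0,"ay": 0,"az": 0,"gripper": 0},
  ],
)

```text
t: 10.37
eef_pos: [0.5499, -0.2542, 0.0773]
ee_rot: [[-0.128, 0.992, 0.004], [0.992, 0.128, -0.005], [-0.006, 0.003, -1.0]]
wrist_force: [3.9, -11.4, -0.1]
grip_width: -0.0001
finger_force: 5.5
```

```bash
python3 - <<'E'
from h import *
st()
s=snap('scene','scene5');P=cloud(s);a=np.radians(7.3);o=np.array([.527,-.0535]);ex=np.array([np.cos(a),np.sin(a)]);ey=np.array([-np.sin(a),np.cos(a)])
X=(P[...,:2]-o)@ex;Y=(P[...,:2]-o)@ey;Z=P[...,2];mx=s['image'].min(-1)
m=(abs(X)<.025)&(abs(Y)<.045)&(Z>.084)&(Z<.1)&(mx>110);print('spec top Y',np.percentile(Y[m],[3,97]))
im=s['image'].astype(int);k=(im[...,0]>im[...,2]+40)&(im[...,0]>90)&(Z>.05)&(Z<.085)&(abs(X)<.025)
print('coppery Y hist',np.histogram(Y[k],bins=np.arange(-.08,.07,.005)))
E
```

```text
t 10.3667 p [ 0.5499 -0.2542  0.0773] yaw 7.35 F [  3.91 -11.45  -0.14] w -8.435333720841433e-05 5.507758632302284
spec top Y [-0.02012891  0.02290852]
coppery Y hist (array([ 0,  0,  2,  2,  2,  1,  0,  0,  5, 20, 11,  2,  0,  0,  0,  0,  0,
        0,  0,  0, 22, 52,  0,  4,  9,  0,  0,  0,  0,  0]), array([-8.0000000e-02, -7.5000000e-02, -7.0000000e-02, -6.5000000e-02,
       -6.0000000e-02, -5.5000000e-02, -5.0000000e-02, -4.5000000e-02,
       -4.0000000e-02, -3.5000000e-02, -3.0000000e-02, -2.5000000e-02,
       -2.0000000e-02, -1.5000000e-02, -1.0000000e-02, -5.0000000e-03,
        6.9388939e-17,  5.0000000e-03,  1.0000000e-02,  1.5000000e-02,
        2.0000000e-02,  2.5000000e-02,  3.0000000e-02,  3.5000000e-02,
        4.0000000e-02,  4.5000000e-02,  5.0000000e-02,  5.5000000e-02,
        6.0000000e-02,  6.5000000e-02,  7.0000000e-02]))
```

>>> servo_tool(
  series=[
    {"tx": 0.1,"ty": 0,"tz": 0,"ax": 0,"ay": 0,"az": 0,"gripper": 0},
    {"tx": 0.1,"ty": 0,"tz": 0,"ax": 0,"ay": 0,"az": 0,"gripper": 0},
    {"tx": 0.1,"ty": 0,"tz": 0,"ax": 0,"ay": 0,"az": 0,"gripper": 0},
    {"tx": 0.1,"ty": 0,"tz": 0,"ax": 0,"ay": 0,"az": 0,"gripper": 0},
    {"tx": 0.1,"ty": 0,"tz": 0,"ax": 0,"ay": 0,"az": 0,"gripper": 0},
  ],
)

```text
t: 10.83
eef_pos: [0.5493, -0.2498, 0.0773]
ee_rot: [[-0.127, 0.992, 0.004], [0.992, 0.128, -0.006], [-0.006, 0.003, -1.0]]
wrist_force: [5.2, -11.2, -2.5]
grip_width: 0.0
finger_force: 6.0
```

>>> servo_tool(
  series=[
    {"tx": 0.1,"ty": 0,"tz": 0,"ax": 0,"ay": 0,"az": 0,"gripper": 0},
    {"tx": 0.1,"ty": 0,"tz": 0,"ax": 0,"ay": 0,"az": 0,"gripper": 0},
    {"tx": 0.1,"ty": 0,"tz": 0,"ax": 0,"ay": 0,"az": 0,"gripper": 0},
  ],
)

```text
t: 11.08
eef_pos: [0.5489, -0.2469, 0.0773]
ee_rot: [[-0.127, 0.992, 0.004], [0.992, 0.127, -0.006], [-0.006, 0.003, -1.0]]
wrist_force: [5.2, -12.1, -1.6]
grip_width: -0.0002
finger_force: 6.1
```

>>> servo_tool(
  series=[
    {"tx": 0.1,"ty": 0,"tz": 0,"ax": 0,"ay": 0,"az": 0,"gripper": 0},
    {"tx": 0.1,"ty": 0,"tz": 0,"ax": 0,"ay": 0,"az": 0,"gripper": 0},
  ],
)

```text
t: 11.25
eef_pos: [0.5487, -0.245, 0.0773]
ee_rot: [[-0.127, 0.992, 0.004], [0.992, 0.127, -0.006], [-0.007, 0.003, -1.0]]
wrist_force: [5.2, -11.4, -1.4]
grip_width: -0.0002
finger_force: 6.1
```

>>> servo_tool(
  series=[
    {"tx": 0.1,"ty": 0,"tz": 0,"ax": 0,"ay": 0,"az": 0,"gripper": 0},
    {"tx": 0.1,"ty": 0,"tz": 0,"ax": 0,"ay": 0,"az": 0,"gripper": 0},
  ],
)

```text
t: 11.42
eef_pos: [0.5484, -0.243, 0.0773]
ee_rot: [[-0.127, 0.992, 0.004], [0.992, 0.127, -0.006], [-0.006, 0.003, -1.0]]
wrist_force: [5.2, -11.8, -1.5]
grip_width: -0.0004
finger_force: 6.1
```

>>> servo_tool(
  series=[
    {"tx": 0.1,"ty": 0,"tz": 0,"ax": 0,"ay": 0,"az": 0,"gripper": 0},
    {"tx": 0.05,"ty": 0,"tz": 0,"ax": 0,"ay": 0,"az": 0,"gripper": 0},
  ],
)

```text
t: 11.58
eef_pos: [0.5482, -0.2414, 0.0773]
ee_rot: [[-0.127, 0.992, 0.004], [0.992, 0.127, -0.006], [-0.006, 0.003, -1.0]]
wrist_force: [4.2, -12.2, -2.1]
grip_width: -0.0001
finger_force: 5.8
```

>>> servo_tool(
  series=[
    {"tx": 0.1,"ty": 0,"tz": 0,"ax": 0,"ay": 0,"az": 0,"gripper": 0},
    {"tx": 0.1,"ty": 0,"tz": 0,"ax": 0,"ay": 0,"az": 0,"gripper": 0},
  ],
)

```text
t: 11.75
eef_pos: [0.548, -0.2396, 0.0773]
ee_rot: [[-0.127, 0.992, 0.004], [0.992, 0.127, -0.006], [-0.007, 0.003, -1.0]]
wrist_force: [5.1, -12.7, -2.5]
grip_width: 0.0002
finger_force: 6.4
```

>>> servo_tool(
  series=[
    {"tx": 0.1,"ty": 0,"tz": 0,"ax": 0,"ay": 0,"az": 0,"gripper": 0},
  ],
)

```text
t: 11.83
eef_pos: [0.5479, -0.239, 0.0773]
ee_rot: [[-0.127, 0.992, 0.005], [0.992, 0.127, -0.007], [-0.007, 0.004, -1.0]]
wrist_force: [6.2, -15.0, -4.2]
grip_width: 0.0003
finger_force: 7.2
```

>>> servo_tool(
  series=[
    {"tx": 0.1,"ty": 0,"tz": 0,"ax": 0,"ay": 0,"az": 0,"gripper": 0},
  ],
)

```text
t: 11.92
eef_pos: [0.5479, -0.2386, 0.0774]
ee_rot: [[-0.127, 0.992, 0.005], [0.992, 0.127, -0.008], [-0.008, 0.004, -1.0]]
wrist_force: [7.1, -16.6, -4.1]
grip_width: 0.0001
finger_force: 8.1
```

Spring contact at about y −0.2397. A bit more, in half steps.

>>> servo_tool(
  series=[
    {"tx": 0.07,"ty": 0,"tz": 0,"ax": 0,"ay": 0,"az": 0,"gripper": 0},
  ],
)

```text
t: 12.0
eef_pos: [0.5478, -0.2383, 0.0774]
ee_rot: [[-0.126, 0.992, 0.005], [0.992, 0.126, -0.008], [-0.009, 0.004, -1.0]]
wrist_force: [7.8, -17.5, -5.4]
grip_width: 0.0
finger_force: 8.5
```

>>> servo_tool(
  series=[
    {"tx": 0.04,"ty": 0,"tz": 0,"ax": 0,"ay": 0,"az": 0,"gripper": 0},
  ],
)

```text
t: 12.08
eef_pos: [0.5478, -0.2382, 0.0774]
ee_rot: [[-0.126, 0.992, 0.005], [0.992, 0.126, -0.008], [-0.009, 0.004, -1.0]]
wrist_force: [8.0, -18.4, -6.0]
grip_width: 0.0001
finger_force: 8.7
```

>>> servo_tool(
  series=[
    {"tx": 0.06,"ty": 0,"tz": 0,"ax": 0,"ay": 0,"az": 0,"gripper": 0},
  ],
)

```text
t: 12.17
eef_pos: [0.5478, -0.2379, 0.0774]
ee_rot: [[-0.126, 0.992, 0.005], [0.992, 0.126, -0.009], [-0.009, 0.004, -1.0]]
wrist_force: [8.4, -18.8, -7.1]
grip_width: 0.0002
finger_force: 9.1
```

>>> servo_tool(
  series=[
    {"tx": 0,"ty": 0,"tz": 0,"ax": 0,"ay": 0,"az": 0,"gripper": 0},
    {"tx": 0,"ty": 0,"tz": 0,"ax": 0,"ay": 0,"az": 0,"gripper": 0},
  ],
)

```text
t: 12.33
eef_pos: [0.5478, -0.2379, 0.0774]
ee_rot: [[-0.126, 0.992, 0.005], [0.992, 0.126, -0.009], [-0.009, 0.004, -1.0]]
wrist_force: [8.4, -17.6, -5.7]
grip_width: 0.0002
finger_force: 8.7
```

The pinch is about 6 N above the drag plateau. I back off and look at the lever.

>>> servo_tool(
  series=[
    {"tx": -0.15,"ty": 0,"tz": 0,"ax": 0,"ay": 0,"az": 0,"gripper": 0},
    {"tx": -0.4,"ty": 0,"tz": 0,"ax": 0,"ay": 0,"az": 0,"gripper": 0},
    {"tx": -1,"ty": 0,"tz": 0,"ax": 0,"ay": 0,"az": 0,"gripper": 0},
    {"tx": -1.5,"ty": 0,"tz": 0,"ax": 0,"ay": 0,"az": 0,"gripper": 0},
    {"tx": -1,"ty": 0,"tz": 0,"ax": 0,"ay": 0,"az": 0,"gripper": 0},
  ],
)

```text
t: 12.75
eef_pos: [0.5517, -0.273, 0.0759]
ee_rot: [[-0.13, 0.991, -0.0], [0.991, 0.13, -0.0], [-0.0, -0.0, -1.0]]
wrist_force: [-0.9, -0.7, -0.0]
grip_width: -0.0001
finger_force: 0.0
```

>>> servo_tool(
  series=[
    {"tx": 0,"ty": 0,"tz": -3,"ax": 0,"ay": 0,"az": 0,"gripper": 0},
    {"tx": 0,"ty": 0,"tz": -3.6,"ax": 0,"ay": 0,"az": 0,"gripper": 0},
    {"tx": 0,"ty": 0,"tz": -3.6,"ax": 0,"ay": 0,"az": 0,"gripper": 0},
    {"tx": 0,"ty": 0,"tz": -3.6,"ax": 0,"ay": 0,"az": 0,"gripper": 0},
    {"tx": 0,"ty": 0,"tz": -3.6,"ax": 0,"ay": 0,"az": 0,"gripper": 0},
  ],
)

```text
t: 13.17
eef_pos: [0.5512, -0.2722, 0.2515]
ee_rot: [[-0.13, 0.992, -0.001], [0.992, 0.13, 0.0], [0.0, -0.001, -1.0]]
wrist_force: [0.3, -0.4, 0.8]
grip_width: -0.0001
finger_force: 0.0
```

>>> servo_tool(
  series=[
    {"tx": 0,"ty": 0,"tz": -1,"ax": 0,"ay": 0,"az": 0,"gripper": 0},
    {"tx": 0,"ty": 0,"tz": 0,"ax": 0,"ay": 0,"az": 0,"gripper": 0},
    {"tx": 0,"ty": 0,"tz": 0,"ax": 0,"ay": 0,"az": 0,"gripper": 0},
  ],
)

```text
t: 13.42
eef_pos: [0.5518, -0.2722, 0.2599]
ee_rot: [[-0.13, 0.991, 0.001], [0.991, 0.13, -0.0], [-0.0, 0.001, -1.0]]
wrist_force: [-0.2, -0.9, -0.1]
grip_width: 0.0003
finger_force: 0.0
```

```bash
python3 - <<'E'
from h import *
st()
a=np.radians(7.3);o=np.array([.527,-.0535]);ex=np.array([np.cos(a),np.sin(a)]);ey=np.array([-np.sin(a),np.cos(a)])
out=np.zeros((500,800,3),np.uint8)
for n,box,at,f in(('scene',(130,310,200,400),(0,0),2.5),('top',(190,310,260,460),(0,0),1.4)):
    s=snap(n,n+'6');P=cloud(s);X=(P[...,:2]-o)@ex;Y=(P[...,:2]-o)@ey;Z=P[...,2];im=s['image'].astype(int);mx=im.min(-1)
    m=(abs(X)<.025)&(abs(Y)<.045)&(Z>.084)&(Z<.1)&(mx>110);print(n,'spec top Y',np.percentile(Y[m],[3,97]),'Xmed',np.median(X[m]))
    red=(im[...,0]>90)&(im[...,1]<.4*im[...,0])&(im[...,2]<.4*im[...,0])&(Z>.1)&(Z<.21)&(abs(X)<.08)&(Y>-.17)&(Y<-.03)
    for z0 in(.11,.13,.15,.17,.19):
        k=red&(abs(Z-z0)<.01)
        if k.sum():print(z0,k.sum(),np.median(X[k]).round(4),np.median(Y[k]).round(4),np.percentile(X[k],[5,95]).round(4),np.percentile(Y[k],[5,95]).round(4))
    p=(Z>.105)&(Z<.12)&(abs(X)<.035)&(Y<-.13)&(Y>-.25)&(im[...,2]>im[...,0]+20);print('plate',p.sum(),np.median(X[p]).round(4),np.median(Y[p]).round(4))
    b=s['image'][box[0]:box[1],box[2]:box[3]];b=cv2.resize(b,None,fx=f,fy=f)
    x0=0 if n=='scene' else 510
    out[:b.shape[0],x0:x0+b.shape[1]]=b[:,:800-x0]
cv2.imwrite('pics/c6.png',out[:,:,::-1])
E
```

```text
t 13.4167 p [ 0.5518 -0.2722  0.2599] yaw 7.48 F [-0.18 -0.88 -0.15] w 0.00027936101860642656 0.0
scene spec top Y [-0.00476208  0.03894672] Xmed 0.003979695919735492
0.11 26 0.0028 -0.0927 [-0.0018  0.0045] [-0.1036 -0.088 ]
0.13 62 0.002 -0.0951 [-0.0042  0.0037] [-0.1055 -0.0881]
0.15 63 0.0008 -0.0939 [-0.0035  0.0027] [-0.1052 -0.0876]
0.17 69 0.0014 -0.0892 [-0.0105  0.008 ] [-0.1056 -0.0848]
0.19 85 0.0012 -0.0943 [-0.0083  0.0074] [-0.1061 -0.0854]
plate 113 0.0047 -0.1661
top spec top Y [-0.04166143  0.0369985 ] Xmed -0.001582701424843896
0.13 2 -0.0063 -0.0896 [-0.0068 -0.0057] [-0.09   -0.0893]
0.15 3 -0.0045 -0.0886 [-0.0056 -0.0041] [-0.0888 -0.0882]
0.19 116 -0.0071 -0.0977 [-0.0162  0.0022] [-0.1085 -0.0869]
plate 116 -0.0021 -0.1683
```

View pics/c6.png

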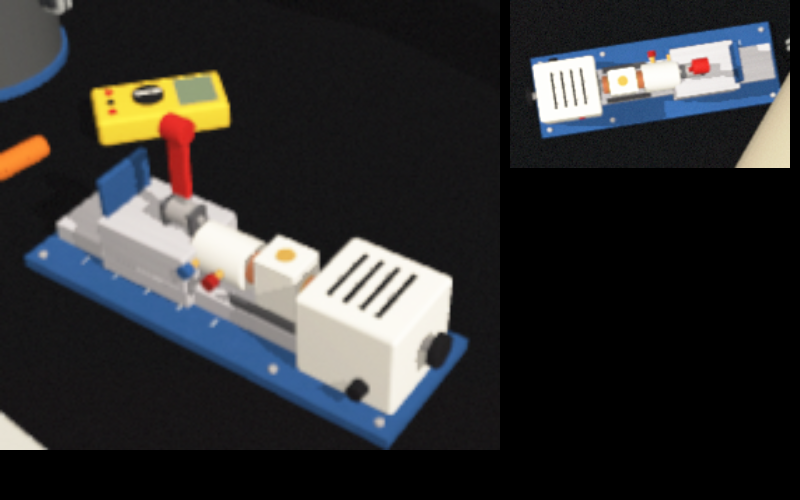

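The specimen is pinched between both copper faces at (285,265), and the carriage held after release. The lever stands near upright with its red grip at (178,128). I turn the tool so a finger flank faces rig +x and go beside the lever on its −x side.

```bash
python3 - <<'E'
from h import *
s=st();print(s['joints'].round(1))
a=np.radians(7.3);o=np.array([.527,-.0535]);ex=np.array([np.cos(a),np.sin(a)]);ey=np.array([-np.sin(a),np.cos(a)])
t=o-.030*ex-.0955*ey;print(t);plan([*t,.25],-82.7)
E
```

```text
t 13.5167 p [ 0.5512 -0.2715  0.2581] yaw 7.49 F [ 0.88  0.48 -0.43] w -0.0001048317378461808 0.0
[ -3.4  22.9  37.4  78.8 -13.7  83.   41. ]
[ 0.50937784 -0.15203786]
0.88 -0.18 0.06 | -0.01 0.0 6.44
0.86 -0.28 0.06 | -0.01 0.0 6.44
0.82 -0.38 0.06 | -0.01 0.0 6.44
0.77 -0.47 0.06 | -0.01 0.0 6.44
0.72 -0.55 0.06 | -0.01 0.0 6.44
0.65 -0.63 0.06 | -0.01 0.0 6.44
0.58 -0.7 0.06 | -0.01 0.0 6.44
0.49 -0.76 0.06 | -0.01 0.0 6.44
0.41 -0.81 0.06 | -0.01 0.0 6.44
0.31 -0.85 0.06 | -0.01 0.0 6.44
0.22 -0.88 0.06 | -0.01 0.0 6.44
0.12 -0.9 0.06 | -0.01 0.0 6.44
0.01 -0.9 0.06 | -0.01 0.0 6.44
-0.09 -0.9 0.06 | -0.01 0.0 6.44
```

>>> servo_tool(
  series=[
    {"tx": 0.88,"ty": -0.18,"tz": 0,"ax": 0,"ay": 0,"az": 6.44,"gripper": 0},
    {"tx": 0.86,"ty": -0.28,"tz": 0,"ax": 0,"ay": 0,"az": 6.44,"gripper": 0},
    {"tx": 0.82,"ty": -0.38,"tz": 0,"ax": 0,"ay": 0,"az": 6.44,"gripper": 0},
    {"tx": 0.77,"ty": -0.47,"tz": 0,"ax": 0,"ay": 0,"az": 6.44,"gripper": 0},
    {"tx": 0.72,"ty": -0.55,"tz": 0,"ax": 0,"ay": 0,"az": 6.44,"gripper": 0},
  ],
)

```text
t: 13.93
eef_pos: [0.536, -0.2285, 0.2579]
ee_rot: [[0.423, 0.906, -0.003], [0.906, -0.423, 0.001], [-0.001, -0.003, -1.0]]
wrist_force: [0.7, -0.4, 0.7]
grip_width: 0.0001
finger_force: 0.0
```

>>> servo_tool(
  series=[
    {"tx": 0.65,"ty": -0.63,"tz": 0,"ax": 0,"ay": 0,"az": 6.44,"gripper": 0},
    {"tx": 0.58,"ty": -0.7,"tz": 0,"ax": 0,"ay": 0,"az": 6.44,"gripper": 0},
    {"tx": 0.49,"ty": -0.76,"tz": 0,"ax": 0,"ay": 0,"az": 6.44,"gripper": 0},
    {"tx": 0.41,"ty": -0.81,"tz": 0,"ax": 0,"ay": 0,"az": 6.44,"gripper": 0},
    {"tx": 0.31,"ty": -0.85,"tz": 0,"ax": 0,"ay": 0,"az": 6.44,"gripper": 0},
  ],
)

```text
t: 14.35
eef_pos: [0.521, -0.1857, 0.258]
ee_rot: [[0.841, 0.541, -0.003], [0.541, -0.841, 0.0], [-0.002, -0.002, -1.0]]
wrist_force: [-0.1, 0.5, -0.0]
grip_width: -0.0002
finger_force: 0.0
```

>>> servo_tool(
  series=[
    {"tx": 0.22,"ty": -0.88,"tz": 0,"ax": 0,"ay": 0,"az": 6.44,"gripper": 0},
    {"tx": 0.12,"ty": -0.9,"tz": 0,"ax": 0,"ay": 0,"az": 6.44,"gripper": 0},
    {"tx": 0,"ty": -0.9,"tz": 0,"ax": 0,"ay": 0,"az": 6.44,"gripper": 0},
    {"tx": -0.1,"ty": -0.9,"tz": 0,"ax": 0,"ay": 0,"az": 6.44,"gripper": 0},
    {"tx": 0,"ty": 0,"tz": 0,"ax": 0,"ay": 0,"az": 0,"gripper": 0},
  ],
)

```text
t: 14.77
eef_pos: [0.509, -0.1502, 0.2582]
ee_rot: [[0.992, 0.124, -0.003], [0.124, -0.992, 0.001], [-0.003, -0.001, -1.0]]
wrist_force: [0.8, -0.4, 0.5]
grip_width: -0.0001
finger_force: 0.0
```

>>> servo_tool(
  series=[
    {"tx": 0,"ty": 0,"tz": 0,"ax": 0,"ay": 0,"az": 0,"gripper": 0},
    {"tx": 0,"ty": 0,"tz": 0,"ax": 0,"ay": 0,"az": 0,"gripper": 0},
  ],
)

```text
t: 14.93
eef_pos: [0.5095, -0.1526, 0.2591]
ee_rot: [[0.991, 0.132, -0.001], [0.132, -0.991, -0.0], [-0.001, 0.0, -1.0]]
wrist_force: [0.1, 0.1, 0.2]
grip_width: -0.0001
finger_force: 0.0
```

```bash
python3 - <<'E'
from h import *
st();plan([.5094,-.1520,.162],-82.7)
E
```

```text
t 14.9333 p [ 0.5095 -0.1526  0.2591] yaw -82.44 F [0.13 0.09 0.17] w -5.938724141007977e-05 0.0
0.0 -0.02 2.43 | 0.0 0.02 0.06
0.0 -0.02 2.43 | 0.0 0.02 0.06
0.0 -0.02 2.43 | 0.0 0.02 0.06
0.0 -0.02 2.43 | 0.0 0.02 0.06
```

>>> servo_tool(
  series=[
    {"tx": -1,"ty": -0.06,"tz": 1.0,"ax": 0,"ay": 0,"az": 0.2,"gripper": 0},
    {"tx": 0,"ty": 0,"tz": 2.5,"ax": 0,"ay": 0,"az": 0,"gripper": 0},
    {"tx": 0,"ty": 0,"tz": 2.9,"ax": 0,"ay": 0,"az": 0,"gripper": 0},
    {"tx": 0,"ty": 0,"tz": 2.2,"ax": 0,"ay": 0,"az": 0,"gripper": 0},
    {"tx": 0,"ty": 0,"tz": 1.1,"ax": 0,"ay": 0,"az": 0,"gripper": 0},
  ],
)

```text
t: 15.35
eef_pos: [0.4982, -0.1533, 0.1599]
ee_rot: [[0.992, 0.126, -0.004], [0.126, -0.992, 0.0], [-0.004, -0.001, -1.0]]
wrist_force: [-0.6, 1.2, -1.2]
grip_width: -0.0001
finger_force: 0.0
```

>>> servo_tool(
  series=[
    {"tx": 0.5,"ty": 0,"tz": 0,"ax": 0,"ay": 0,"az": 0,"gripper": 0},
    {"tx": 0.5,"ty": 0,"tz": 0,"ax": 0,"ay": 0,"az": 0,"gripper": 0},
    {"tx": 0.5,"ty": 0,"tz": 0,"ax": 0,"ay": 0,"az": 0,"gripper": 0},
    {"tx": 0.5,"ty": 0,"tz": 0,"ax": 0,"ay": 0,"az": 0,"gripper": 0},
    {"tx": 0.5,"ty": 0,"tz": 0,"ax": 0,"ay": 0,"az": 0,"gripper": 0},
  ],
)

```text
t: 15.77
eef_pos: [0.5259, -0.1501, 0.1639]
ee_rot: [[0.992, 0.125, 0.002], [0.125, -0.992, -0.0], [0.002, 0.001, -1.0]]
wrist_force: [-0.5, -0.7, 0.5]
grip_width: -0.0
finger_force: 0.4
```

>>> servo_tool(
  series=[
    {"tx": 0.5,"ty": 0,"tz": 0,"ax": 0,"ay": 0,"az": 0,"gripper": 0},
    {"tx": 0.5,"ty": 0,"tz": 0,"ax": 0,"ay": 0,"az": 0,"gripper": 0},
    {"tx": 0.5,"ty": 0,"tz": 0.05,"ax": 0,"ay": 0,"az": 0,"gripper": 0},
    {"tx": 0.5,"ty": 0,"tz": 0.1,"ax": 0,"ay": 0,"az": 0,"gripper": 0},
  ],
)

```text
t: 16.1
eef_pos: [0.5451, -0.1473, 0.1614]
ee_rot: [[0.992, 0.124, 0.0], [0.124, -0.992, 0.0], [0.0, 0.0, -1.0]]
wrist_force: [-0.5, -0.1, 0.2]
grip_width: 0.0001
finger_force: 0.3
```

```bash
cat >> h.py <<'E'
a_=np.radians(7.3);o_=np.array([.527,-.0535]);ex_=np.array([np.cos(a_),np.sin(a_)]);ey_=np.array([-np.sin(a_),np.cos(a_)])
def rel():
    p=st()['eef_pos'];print('relX',(p[:2]-o_)@ex_,'relY',(p[:2]-o_)@ey_)
E
python3 -c "
from h import *
rel()"
```

```text
t 16.1 p [ 0.5451 -0.1473  0.1614] yaw -82.86 F [-0.54 -0.13  0.15] w 8.401830150199167e-05 0.34873044351115823
relX 0.005991120995236535 relY -0.09538084556077862
```

The lever follows the finger. I continue along the arc.

>>> servo_tool(
  series=[
    {"tx": 0.4,"ty": 0,"tz": 0.17,"ax": 0,"ay": 0,"az": 0,"gripper": 0},
    {"tx": 0.4,"ty": 0,"tz": 0.18,"ax": 0,"ay": 0,"az": 0,"gripper": 0},
    {"tx": 0.44,"ty": 0,"tz": 0.18,"ax": 0,"ay": 0,"az": 0,"gripper": 0},
    {"tx": 0.44,"ty": 0,"tz": 0.2,"ax": 0,"ay": 0,"az": 0,"gripper": 0},
    {"tx": 0.43,"ty": 0,"tz": 0.24,"ax": 0,"ay": 0,"az": 0,"gripper": 0},
  ],
)

```text
t: 16.52
eef_pos: [0.5657, -0.1447, 0.1513]
ee_rot: [[0.992, 0.124, -0.0], [0.124, -0.992, 0.0], [-0.0, -0.0, -1.0]]
wrist_force: [-0.3, 0.2, 0.6]
grip_width: 0.0002
finger_force: 0.3
```

>>> servo_tool(
  series=[
    {"tx": 0.4,"ty": 0,"tz": 0.26,"ax": 0,"ay": 0,"az": 0,"gripper": 0},
    {"tx": 0.38,"ty": 0,"tz": 0.29,"ax": 0,"ay": 0,"az": 0,"gripper": 0},
    {"tx": 0.36,"ty": 0,"tz": 0.31,"ax": 0,"ay": 0,"az": 0,"gripper": 0},
    {"tx": 0.34,"ty": 0,"tz": 0.34,"ax": 0,"ay": 0,"az": 0,"gripper": 0},
    {"tx": 0.32,"ty": 0,"tz": 0.36,"ax": 0,"ay": 0,"az": 0,"gripper": 0},
  ],
)

```text
t: 16.93
eef_pos: [0.5836, -0.1427, 0.1364]
ee_rot: [[0.992, 0.124, 0.0], [0.124, -0.992, 0.0], [0.0, -0.0, -1.0]]
wrist_force: [-4.2, 1.2, 8.6]
grip_width: 0.0004
finger_force: 4.5
```

```bash
python3 -c "
from h import *
rel()"
```

```text
t 16.9333 p [ 0.5836 -0.1427  0.1364] yaw -82.88 F [-4.17  1.18  8.61] w 0.00038375860113740786 4.485964318737388
relX 0.044816397656862364 relY -0.09565850888227727
```

>>> servo_tool(
  series=[
    {"tx": 0.3,"ty": 0,"tz": 0.4,"ax": 0,"ay": 0,"az": 0,"gripper": 0},
    {"tx": 0.25,"ty": 0,"tz": 0.4,"ax": 0,"ay": 0,"az": 0,"gripper": 0},
    {"tx": 0.24,"ty": 0,"tz": 0.42,"ax": 0,"ay": 0,"az": 0,"gripper": 0},
    {"tx": 0.22,"ty": 0,"tz": 0.42,"ax": 0,"ay": 0,"az": 0,"gripper": 0},
  ],
)

```text
t: 17.27
eef_pos: [0.5941, -0.1415, 0.1201]
ee_rot: [[0.992, 0.124, 0.002], [0.124, -0.992, -0.0], [0.002, 0.0, -1.0]]
wrist_force: [-1.4, 0.7, 6.0]
grip_width: -0.0002
finger_force: 3.0
```

>>> servo_tool(
  series=[
    {"tx": 0.15,"ty": 0,"tz": 0.4,"ax": 0,"ay": 0,"az": 0,"gripper": 0},
    {"tx": 0.1,"ty": 0,"tz": 0.35,"ax": 0,"ay": 0,"az": 0,"gripper": 0},
  ],
)

```text
t: 17.43
eef_pos: [0.5969, -0.1411, 0.1123]
ee_rot: [[0.992, 0.124, 0.002], [0.124, -0.992, -0.0], [0.002, 0.001, -1.0]]
wrist_force: [1.7, 0.1, 2.5]
grip_width: 0.0003
finger_force: 1.2
```

```bash
python3 -c "
from h import *
rel()"
```

```text
t 17.4333 p [ 0.5969 -0.1411  0.1123] yaw -82.85 F [1.75 0.12 2.5 ] w 0.0002512631009942217 1.1836218042299151
relX 0.05816020463065834 relY -0.09573422396392925
```

>>> servo_tool(
  series=[
    {"tx": 0.05,"ty": 0,"tz": 0.3,"ax": 0,"ay": 0,"az": 0,"gripper": 0},
    {"tx": 0.05,"ty": 0,"tz": 0.3,"ax": 0,"ay": 0,"az": 0,"gripper": 0},
  ],
)

```text
t: 17.6
eef_pos: [0.5966, -0.1408, 0.1055]
ee_rot: [[0.992, 0.124, -0.001], [0.124, -0.992, 0.0], [-0.001, -0.0, -1.0]]
wrist_force: [0.1, 0.1, 0.4]
grip_width: 0.0004
finger_force: 0.0
```

>>> servo_tool(
  series=[
    {"tx": 0,"ty": 0,"tz": 0.2,"ax": 0,"ay": 0,"az": 0,"gripper": 0},
    {"tx": 0,"ty": 0,"tz": 0,"ax": 0,"ay": 0,"az": 0,"gripper": 0},
  ],
)

```text
t: 17.77
eef_pos: [0.596, -0.1408, 0.1031]
ee_rot: [[0.992, 0.124, -0.002], [0.124, -0.992, 0.0], [-0.002, -0.0, -1.0]]
wrist_force: [-0.4, -0.4, 1.1]
grip_width: -0.0001
finger_force: 0.0
```

The lever snapped away and the contact force is zero. I retreat straight up and check.

>>> servo_tool(
  series=[
    {"tx": 0,"ty": 0,"tz": -1.5,"ax": 0,"ay": 0,"az": 0,"gripper": 0},
    {"tx": 0,"ty": 0,"tz": -3,"ax": 0,"ay": 0,"az": 0,"gripper": 0},
    {"tx": 0,"ty": 0,"tz": -3.5,"ax": 0,"ay": 0,"az": 0,"gripper": 0},
    {"tx": 0,"ty": 0,"tz": -3.5,"ax": 0,"ay": 0,"az": 0,"gripper": 0},
    {"tx": 0,"ty": 0,"tz": -3.5,"ax": 0,"ay": 0,"az": 0,"gripper": 0},
  ],
)

```text
t: 18.18
eef_pos: [0.5961, -0.141, 0.2555]
ee_rot: [[0.992, 0.124, -0.001], [0.124, -0.992, -0.0], [-0.001, -0.0, -1.0]]
wrist_force: [0.7, 0.0, 1.0]
grip_width: 0.0004
finger_force: 0.0
```

>>> servo_tool(
  series=[
    {"tx": -3,"ty": 0,"tz": 0,"ax": 0,"ay": 0,"az": 0,"gripper": 0},
    {"tx": -3,"ty": 0,"tz": 0,"ax": 0,"ay": 0,"az": 0,"gripper": 0},
    {"tx": -3,"ty": 0,"tz": 0,"ax": 0,"ay": 0,"az": 0,"gripper": 0},
    {"tx": -2,"ty": 0,"tz": 0,"ax": 0,"ay": 0,"az": 0,"gripper": 0},
    {"tx": 0,"ty": 0,"tz": 0,"ax": 0,"ay": 0,"az": 0,"gripper": 0},
  ],
)

```text
t: 18.6
eef_pos: [0.4839, -0.1565, 0.2543]
ee_rot: [[0.993, 0.12, -0.0], [0.12, -0.993, 0.002], [0.0, -0.002, -1.0]]
wrist_force: [0.2, -1.4, 0.0]
grip_width: 0.0002
finger_force: 0.0
```

```bash
python3 - <<'E'
from h import *
st();s=snap('scene','scene7');P=cloud(s);X=(P[...,:2]-o_)@ex_;Y=(P[...,:2]-o_)@ey_;Z=P[...,2];im=s['image'].astype(int);mx=im.min(-1)
m=(abs(X)<.025)&(abs(Y)<.045)&(Z>.084)&(Z<.1)&(mx>110);print('spec top Y',np.percentile(Y[m],[3,97]))
red=(im[...,0]>90)&(im[...,1]<.4*im[...,0])&(im[...,2]<.4*im[...,0])&(Z>.075)&(Z<.21)&(X>-.02)&(X<.13)&(Y>-.13)&(Y<-.06)
for x0 in(.02,.04,.06,.08,.1):
    k=red&(abs(X-x0)<.01);print(x0,k.sum(),np.median(Z[k]) if k.sum() else '')
cv2.imwrite('pics/c7.png',cv2.resize(s['image'][120:320,190:400],None,fx=2.8,fy=2.8)[:,:,::-1])
E
```

```text
t 18.6 p [ 0.4839 -0.1565  0.2543] yaw -83.11 F [ 0.21 -1.45  0.01] w 0.00022192534575769983 0.0
spec top Y [-0.00412329  0.03897126]
0.02 20 0.09348037094445308
0.04 49 0.09492520685711445
0.06 56 0.0956745757171556
0.08 60 0.09815766713553983
0.1 87 0.10165980130757098
```

View pics/c7.png

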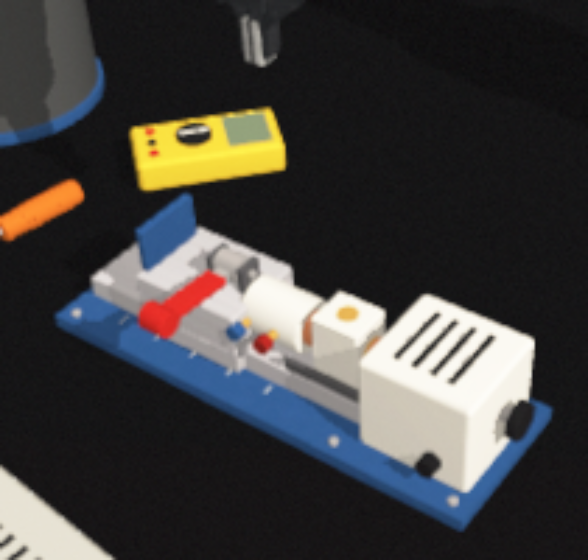

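The lever lies nearly level, with its grip at (160,318) and a slope of about 5°, which matches the stop. The specimen is still pinched at (348,325) and has not moved. I hand the job in.

```bash
python3 -c "
from cell import ticket
print(ticket.close_job())"
```

```text
the job is handed in; nothing more can be done
None
```

The job is handed in: the white-jacketed brass specimen is seated upright on the bed and pinched at about 6 N (estimated from the push force), and the lever is snapped down to its stop, at about 19 s of robot time.

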